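Close and lock the battery cover of a talking-book player

TASK

Fresh batteries are in the talking-book player, which lies on its face. Slide its battery cover along between the guide ribs until it drops flush into its pocket, then take the screwdriver and lock the cover: seat the bit in the slot of the lock screw, push it in against its spring and, still pushing, turn it clockwise to its stop so that its wing reaches over the cover. Put the screwdriver back upright in the hole of its wooden holder, let go, and leave the other things on the table where they are.

Things in the scene. Friction and masses are not known exactly. Their poses are not given: they have to be found in the camera images.
- player: talking-book player lying face down, fixed: a light grey box 200 x 180 mm with a dark back plate on top, 58 mm high. Origin: centre of its bottom, on the table. Its +x is the way the cover slides home, z is up; the lock screw is at its +x end on the centre line. Four 4 mm rubber feet stand on top near the corners
- pocket (a point): centre of the floor of the cover's pocket, a rebate 84 mm (player x) by 72 mm (y) and 7 mm deep in the back plate, 15 mm to +x of the player's centre, its floor 51 mm above the table; the open battery bay shows in it. Same axes as the player. Two guide ribs, 3 mm high and 72 mm apart, run along both sides of the slide path
- cover: battery cover, a grey plate 80 mm (x) by 68 mm (y), 7 mm thick, 70 g, loose. Origin: centre of its underside; x and y as the player's. It starts flat on the back plate between the ribs, 48 to 60 mm short (-x) of the pocket's centre, standing 7 mm proud; pushed on its -x edge towards +x it first dips at its front, then drops flush
- lock_slot (a point): centre of the floor of the lock screw's slot; its x points along slot and wing, its z up. At the player's +x end, 75 mm from its centre. The steel cup-shaped head is 32 mm wide; its rim, 12.5 mm above this point, is a funnel 23 mm wide that narrows in 4 mm to a round well 16 mm wide; at the well's bottom is a slot 15 x 6 mm, 3.5 mm deep
- lock_push (a joint): how far the lock screw is pushed in, m: 0 = sprung up (slot floor 64 mm above the table), 0.0045 = fully in. The spring takes 3 N at first, 7.5 N fully in. It turns only a few degrees unless pushed in more than 2.5 mm; once turned it stays caught at about 2.5 mm
- lock_turn (a joint): turn of the lock screw, rad, growing clockwise seen from above: about 0 = unlocked, its flat wing (12 mm wide, reaching 28 mm from the axis) beside the cover; 1.31 (75 degrees) = locked at the stop, wing pointing to the player's -x over the cover's edge. Turning takes about 0.06 N m
- driver: slotted screwdriver, 160 mm, 180 g, bit down in its holder. Origin: tip of the bit; z up the shank. Blade 12 mm wide (x), 3.5 mm thick (y), 4 mm long; shank 13 mm thick up to 75 mm; round collar 27 mm wide, 75 to 90 mm, whose underside rests on the holder; beige handle 90 to 160 mm, 34 mm along x, 26 mm along y: its broad flat sides (26 mm apart) are parallel to the flat of the blade
- driver_tip (a point): the tip of the screwdriver's bit: the same point as driver, for the rules
- holder_hole (a point): centre of the hole in the top of the screwdriver's wooden holder, an 80 x 80 mm block, fixed, 92 mm high; a single through hole 21 mm wide. In place the driver's tip is 17 mm above the table
- pen_pot: black pot with three pens, 76 mm wide, 125 mm high; origin at the centre of its bottom. Bystander
- volume: thick cream hardback lying flat, 160 x 210 x 45 mm; origin at the centre of its bottom. Bystander
- cartridge: grey talking-book cartridge, 95 x 62 x 16 mm; origin at the centre of its bottom. Bystander
There are look-alikes about, which are no part of the job. There is more than one size of the driver; the job needs the largest.

How it is judged:
On the way, in this order (a step that is already met when the one before it is completed fails the run):
1. the cover has dropped flush into its pocket (z of cover in the frame of pocket below 0.0015 m and horizontal distance between cover and pocket below 0.005 m and angle between the z axis of cover and the z axis of pocket, either way round below 0.03 rad), for 0.1 s.
2. the screwdriver's bit is seated in the slot and has pushed the lock screw in (distance between driver_tip and lock_slot below 0.0028 m and value of joint lock_push above 0.0027 m and value of joint lock_turn below 0.6 rad), for 0.05 s.
3. the lock screw has been turned to its stop with the bit still seated in it (distance between driver_tip and lock_slot below 0.0028 m and value of joint lock_turn above 1.05 rad), for 0.05 s.
At the end, for the whole second after the job is handed in: the cover lies flush in its pocket (within 1.5 mm in height, 5 mm sideways, 0.03 rad); the lock screw is turned at least 1.05 rad and still caught (pushed in more than 1.5 mm); the screwdriver stands at rest in the holder's hole, upright within 0.12 rad, its tip at least 70 mm below the holder's top (all of step 1 and value of joint lock_turn above 1.05 rad and value of joint lock_push above 0.0015 m and horizontal distance between driver_tip and holder_hole below 0.012 m and angle between driver's own z axis and vertical below 0.12 rad and z of driver_tip in the frame of holder_hole below -0.07 m and linear speed of driver below 0.02 m/s); the robot touches nothing.
It fails at once if a bystander (pen pot, volume, cartridge) is displaced by more than 30 mm (distance of any of pen_pot, volume, cartridge from where it was at the start of the episode above 0.03 m).
It also fails if it takes over 64 s, if anything falls off the work surface, if the arm or the gripper's body presses on something with over 40 N, if the wrist force passes 120 N, or if a joint passes its speed limit or range.

ROBOT

A 6-joint arm with a two-finger parallel gripper is mounted at the origin on the work surface. World frame = base frame: x ahead of the robot, y to its left, z up, the work surface at z = 0. Lengths are in m, angles in rad, forces in N, time in s.
With the tool pointing down it reaches from about 0.325 to 0.875 m from the base axis. Payload 4.4 kg.
Tool frame: the origin (TCP) lies on the centre line of the jaws, within the pads' length; the fingertips stand 25 mm ahead of it and the grasp point (between the pads) lies 6 mm ahead of it; z points along the fingers, y is the direction in which the jaws open and shut (so a half turn about z gives the same grasp; the last joint's range is limited). The gripper opens to 85 mm and grips with 20 to 120 N. Pads are 22 mm wide; open, the fingers measure 114 mm over their backs; the gripper's body (76 mm by 85 mm) begins 54 mm behind the grasp point. The pads swing forward as they close: fully open they stand 13 mm farther back than shut.
Start: joints at [-1.349, 0.207, 1.542, -0, 1.393, -0.15], TCP at [0.209, -0.536, 0.256] pointing down, gripper open.
Joint ranges: [-2.73, 2.73], [-0.86, 2.22], [0.23, 2.46], [-1.11, 4.25], [0.08, 2.63], [-2.82, 2.82]. Speed limits (rad/s): [2.79, 2.79, 3.14, 3.14, 3.14, 3.14].

INTERFACE

Orientations are given as a unit quaternion [x, y, z, w].
In Python, from workcell import robot, viewer gives the robot as it stands.
- The arm moves only by the tool move_arm, never from a script. Its argument "targets" is a list of rows, each a list of 3 entries, a list of its own where there are three numbers: the shift along the world's x, y, z normalised to -1 to 1, where 1 is 250 mm, then the turn, a rotation vector about the world's x, y, z normalised to -1 to 1, where 1 is 0.12 rad, then the opening, from 0 (shut) to 1 (fully open). In form: [[[dx, dy, dz], [ax, ay, az], grip], ...]. A call has 1 to 10 rows; each row shifts and turns the commanded pose from where the row before left it; what a row does not reach is not made up. A row lasts 1/10 s, in which the tool goes at most 50 mm and 8.59 degrees, less where a joint would pass 70% of its speed; a pose out of reach is approached as far as the arm can. A call with a number of a shift or a turn outside -1 to 1 is refused whole. A call with a gripper value outside its range is refused whole. The fingers move at their own pace and stop on an object; "grip_force" is the grip in N (left out, the last holds). Time passes only in rows, so rows that do not move let the fingers close. It gives the time, the measured TCP pose, the force and the opening at its end, in the units of the state.
- robot.state(): the state, without advancing time (a new reading comes with each control period).
- viewer.camera(name): name is "scene" or "top" or "wrist"; returns the picture (480x640x3 uint8, red, green, blue); there is no depth.
- viewer.camera_info(name): a dict with "camera_matrix" (3x3 intrinsics, pixels), "extrinsics" (4x4, takes a point from camera to world coordinates). Camera axes: x right, y down, z forward; pixel columns grow to the right and rows downward; lengths in m; the calibration is good to about 2 mm. A picture is of the moment at which its call begins: read the wrist's pose just before it. camera_info takes no time and is no camera call; for the wrist camera it gives the pose at the moment of the call.
- robot.hand_in(): hands the job in, once; it reports no verdict.
The state is a dict: "time": time; "qpos": joint angles; "dq": joint speeds; "tau": joint torques, N m; "tcp_pos": TCP position; "tool_rot": TCP orientation; "ft_force": force on the tool from outside, world axes, zero at the start; "moment": the same for the moment, N m; "opening": finger opening in m.
Only numpy, scipy, OpenCV 4.12 (cv2) and the standard library are available. Lean on these libraries where they do the work, as an engineer would, in place of code of your own. Each camera call takes 0.05 s, during which the arm holds its last target.

## Working session

There is one attempt and no reset: what is moved stays moved. The work goes in short steps, Python scripts to look and compute and a tool call to move; the robot and the scene stay as the last step left them, time stands still between calls to the robot, and variables do not carry over. Pictures are saved under pics/ and viewed, and the job is handed in when it is done.

Besides the shell and the picture viewer there is one more tool, called after "Request:" in YAML: its name, and indented under it one key for each argument. move_arm: Moves the arm, as the interface text tells. Its arguments: {"type":"object","properties":{"targets":{"type":"array"},"grip_force":{"type":"number"}},"required":["targets"]}

```bash
mkdir -p pics; ls
python3 - <<'E'
from workcell import robot, viewer
import cv2,numpy as np
print(robot.state())
for n in ("scene","top","wrist"):
    im=viewer.camera(n); cv2.imwrite(f"pics/{n}0.png",im[:,:,::-1])
    i=viewer.camera_info(n); print(n,np.round(i["camera_matrix"],1).tolist(),np.round(i["extrinsics"],4).tolist())
E
```

```text
pics
{'time': 0.0, 'qpos': array([-1.34851826e+00,  2.07455481e-01,  1.54300664e+00, -5.59147884e-06,
        1.39349629e+00, -1.50498464e-01]), 'dq': array([-0.00208218,  0.00108909, -0.00045071, -0.00120132,  0.00046628,
       -0.00126674]), 'tau': array([-1.10249464e-03, -3.83032715e+01, -2.91600055e+01, -4.63794877e-04,
        1.04720460e-02,  1.77045757e-05]), 'tcp_pos': array([ 0.20924402, -0.53479958,  0.25508057]), 'tool_rot': array([ 9.82679158e-01,  1.85311290e-01, -4.51937275e-05, -1.18201838e-03]), 'ft_force': array([-0.19508593, -0.35098823,  0.0354339 ]), 'moment': array([-0.0157377 , -0.01007625,  0.03383433]), 'opening': 0.08550588701295196}
scene [[575.2, 0.0, 318.1], [0.0, 575.2, 235.0], [0.0, 0.0, 1.0]] [[-0.7026, 0.42, -0.5744, 1.287], [0.7115, 0.4218, -0.562, 0.6734], [0.0062, -0.8035, -0.5952, 0.8205], [0.0, 0.0, 0.0, 1.0]]
top [[599.8, 0.0, 337.1], [0.0, 599.8, 236.4], [0.0, 0.0, 1.0]] [[0.0296, -0.984, 0.1755, 0.3696], [-0.9995, -0.0304, -0.0021, -0.0201], [0.0074, -0.1754, -0.9845, 1.409], [0.0, 0.0, 0.0, 1.0]]
wrist [[332.6, 0.0, 320.0], [0.0, 332.6, 245.0], [0.0, 0.0, 1.0]] [[0.3642, -0.8869, -0.2841, 0.2827], [-0.9313, -0.3477, -0.1085, -0.5078], [-0.0026, 0.3041, -0.9526, 0.3728], [0.0, 0.0, 0.0, 1.0]]
```

View pics/scene0.png

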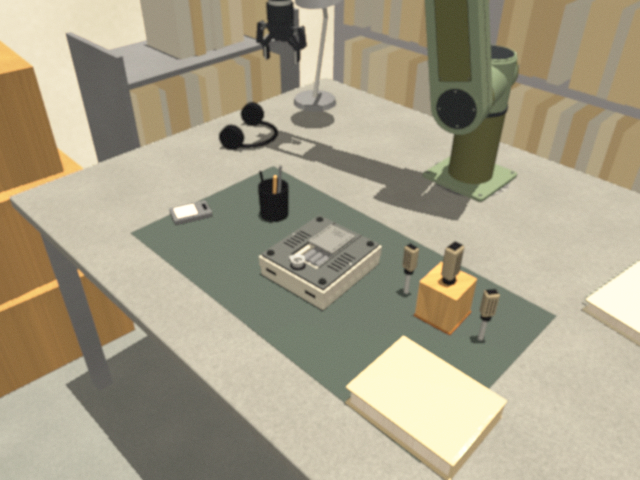

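View pics/top0.png

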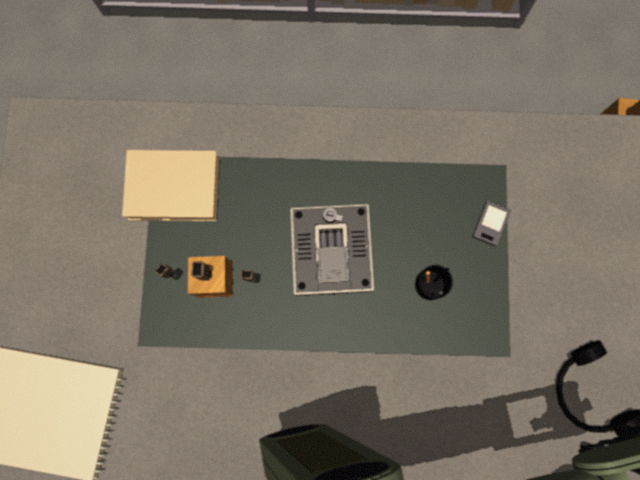

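View pics/wrist0.png

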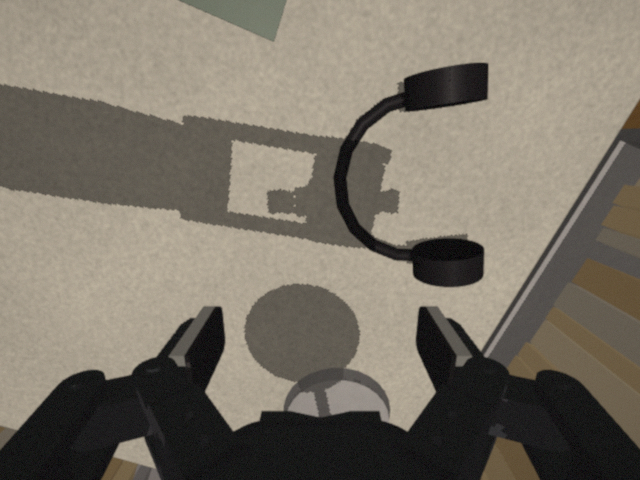

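```bash
cat > h.py <<'E'
from workcell import robot, viewer
import cv2,numpy as np
def ray(n,u,v,z,info=None):
    i=info or viewer.camera_info(n); K=np.array(i["camera_matrix"]);T=np.array(i["extrinsics"])
    d=T[:3,:3]@np.linalg.solve(K,[u,v,1]); p=T[:3,3]
    return p+d*(z-p[2])/d[2]
def proj(n,P,info=None):
    i=info or viewer.camera_info(n); K=np.array(i["camera_matrix"]);T=np.array(i["extrinsics"])
    c=T[:3,:3].T@(np.array(P)-T[:3,3]); q=K@c; return q[:2]/q[2]
def crop(im,x0,y0,x1,y1,s,f):
    cv2.imwrite(f,cv2.resize(im[y0:y1,x0:x1,::-1],None,fx=s,fy=s,interpolation=cv2.INTER_CUBIC))
E
python3 - <<'E'
import cv2
for f,b,s,n in (("top0",(280,195,385,305),5,"c1"),("top0",(140,235,280,310),5,"c2"),("scene0",(240,200,400,320),5,"c3"),("scene0",(380,220,520,350),4,"c4")):
    im=cv2.imread(f"pics/{f}.png")[b[1]:b[3],b[0]:b[2]]
    cv2.imwrite(f"pics/{n}.png",cv2.resize(im,None,fx=s,fy=s,interpolation=cv2.INTER_CUBIC))
E
```

```text
(no output)
```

View pics/c1.png

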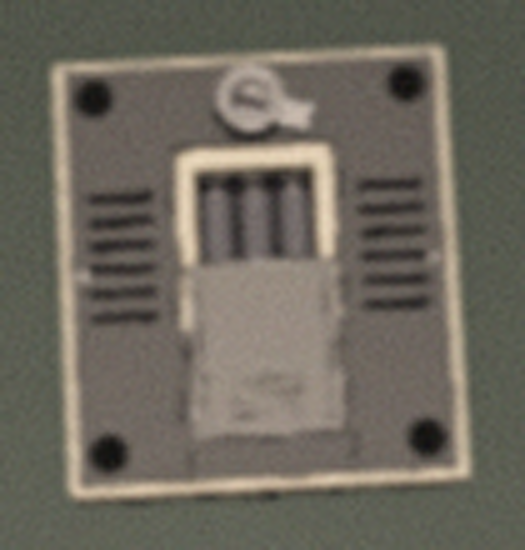

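View pics/c2.png

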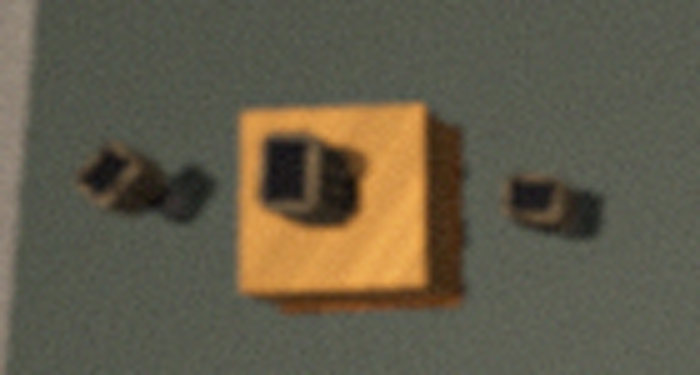

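View pics/c3.png

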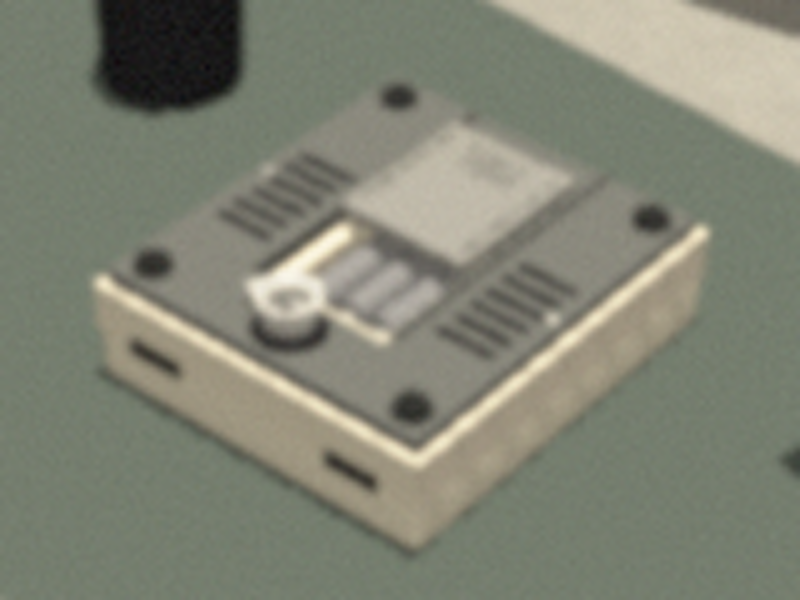

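View pics/c4.png

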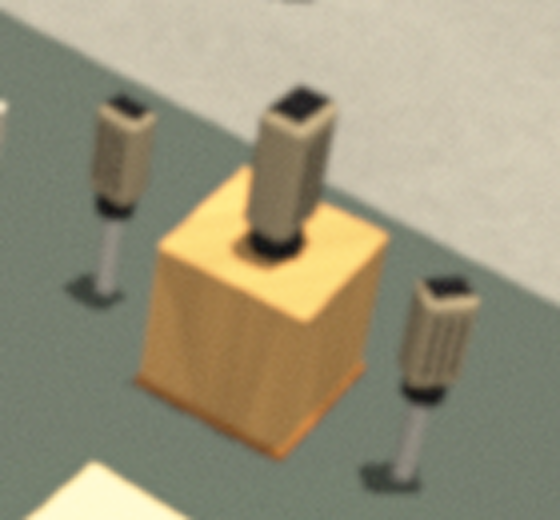

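Run:
```python
from h import *
from scipy.spatial.transform import Rotation as R
c=np.array([(55,65),(440,47),(468,475),(73,495)])/5+[280,195]
P=[ray("top",u,v,.058) for u,v in c-0.4]
P=np.array(P);print(P.round(4)); print(P.mean(0), [np.linalg.norm(P[i]-P[i-1]) for i in range(4)])
x=P[0]+P[1]-P[2]-P[3]; y=P[0]+P[3]-P[1]-P[2]
print(np.arctan2(x[1],x[0]),np.arctan2(-y[0],y[1]))
s=np.array([(100,283),(418,465),(708,232)])/5+[240,200]-.4
print([ray("scene",u,v,.058).round(4) for u,v in s])
h=np.array([(240,112),(425,103),(428,290),(240,293)])/5+[140,235]-.4
H=np.array([ray("top",u,v,.092) for u,v in h]);print(H.round(4),H.mean(0))
x=H[0]+H[1]-H[2]-H[3]; y=H[0]+H[3]-H[1]-H[2]
print(np.arctan2(x[1],x[0]),np.arctan2(-y[0],y[1]))
s=np.array([(160,243),(305,320),(387,236)])/4+[380,220]-.4
print([ray("scene",u,v,.092).round(4) for u,v in s])
hh=np.array([(265,137),(322,135),(312,212),(265,203)])/5+[140,235]-.4
print([ray("top",u,v,.177).round(4) for u,v in hh])
T=viewer.camera_info("wrist")["extrinsics"]; st=robot.state(); Rt=R.from_quat(st["tool_rot"]).as_matrix()
print(Rt.round(3)); print((Rt.T@(T[:3,3]-st["tcp_pos"])).round(4), (Rt.T@T[:3,:3]).round(3))
```

```text
[[ 0.6747  0.0862  0.058 ]
 [ 0.6888 -0.0912  0.058 ]
 [ 0.4913 -0.1079  0.058 ]
 [ 0.477   0.0696  0.058 ]]
[ 0.58294195 -0.01080187  0.058     ] [np.float64(0.19839717524523884), np.float64(0.17796293509079875), np.float64(0.19811636391923762), np.float64(0.17805345626468752)]
0.08416629905555541 0.07995680268771076
[array([ 0.6926, -0.081 ,  0.058 ]), array([0.6791, 0.0939, 0.058 ]), array([0.4824, 0.0785, 0.058 ])]
[[0.548  0.3064 0.092 ]
 [0.5545 0.2249 0.092 ]
 [0.4719 0.2185 0.092 ]
 [0.4681 0.3005 0.092 ]] [0.5106359  0.26258632 0.092     ]
0.07574557536197676 0.06297010407138094
[array([0.5497, 0.2267, 0.092 ]), array([0.5461, 0.3068, 0.092 ]), array([0.4676, 0.3013, 0.092 ])]
[array([0.5264, 0.2743, 0.177 ]), array([0.5279, 0.2508, 0.177 ]), array([0.4959, 0.2527, 0.177 ]), array([0.499 , 0.2723, 0.177 ])]
[[ 0.931  0.364 -0.   ]
 [ 0.364 -0.931  0.002]
 [ 0.    -0.002 -1.   ]]
[ 0.0783  0.0012 -0.1174] [[ 0.    -0.953 -0.304]
 [ 1.     0.    -0.001]
 [ 0.001 -0.304  0.953]]
```

Request:
move_arm:
  targets:
    - [[0.11,0.14,0.013],[0,0,-0.2],0.5]
    - [[0.11,0.14,0.013],[0,0,-0.2],0.3]
    - [[0.11,0.14,0.013],[0,0,-0.2],0]
    - [[0.11,0.14,0.013],[0,0,-0.2],0]
    - [[0.11,0.14,0.013],[0,0,-0.2],0]
    - [[0.11,0.14,0.013],[0,0,-0.2],0]
    - [[0.11,0.14,0.013],[0,0,-0.2],0]
    - [[0.11,0.14,0.013],[0,0,-0.2],0]
    - [[0.11,0.14,0.013],[0,0,-0.2],0]
    - [[0.11,0.14,0.013],[0,0,-0.2],0]

```text
time: 1.15
tcp_pos: [0.4851, -0.1838, 0.2887]
tool_rot: [0.998, 0.066, -0.0, -0.0]
ft_force: [1.3, -0.6, 0.2]
opening: -0.0
```

Run:
```python
from h import *
from scipy.spatial.transform import Rotation as R
s=robot.state();print(s["time"],s["tcp_pos"],R.from_quat(s["tool_rot"]).as_matrix()[:,0],s["qpos"])
for u,v in ((105,295),(405,478)):
    print(ray("scene",u/4+380,v/4+220,0))
```

```text
1.15 [ 0.48508871 -0.18377147  0.28868534] [ 9.91321707e-01  1.31458052e-01 -2.33047726e-04] [-5.29033518e-01  6.18041547e-02  1.63707789e+00 -8.71242538e-05
  1.44293862e+00  9.09934280e-01]
[ 5.11418010e-01  1.76200477e-01 -1.11022302e-16]
[ 5.13003736e-01  3.58833498e-01 -1.11022302e-16]
```

Request:
move_arm:
  targets:
    - [[0.11,0.14,0.013],[0,0,-0.2],0]
    - [[0.11,0.14,0.013],[0,0,-0.2],0]
    - [[0.11,0.14,0.013],[0,0,0],0]
    - [[0.11,0.14,0],[0,0,0],0]
    - [[0.1,0.14,0],[0,0,0],0]
    - [[0,0,0],[0,0,0],0]
    - [[0,0,0],[0,0,0],0]

```text
time: 1.85
tcp_pos: [0.6193, -0.0096, 0.2976]
tool_rot: [0.999, 0.043, -0.001, 0.0]
ft_force: [-0.2, -0.3, 1.2]
opening: 0.0002
```

Run:
```python
from h import *
from scipy.spatial.transform import Rotation as R
import pickle
s=robot.state();i=viewer.camera_info("wrist");im=viewer.camera("wrist");pickle.dump((s,i,im),open("w1.pkl","wb"))
print(s["time"],s["tcp_pos"],R.from_quat(s["tool_rot"]).as_matrix()[:,0],s["qpos"])
cv2.imwrite("pics/w1.png",im[:,:,::-1])
```

```text
1.85 [ 0.61930678 -0.00962612  0.29760613] [ 0.99622087  0.08683689 -0.00182275] [-1.54890656e-01  2.73681592e-01  1.37392724e+00 -5.82909835e-04
  1.49571784e+00  1.32900322e+00]
```

View pics/w1.png

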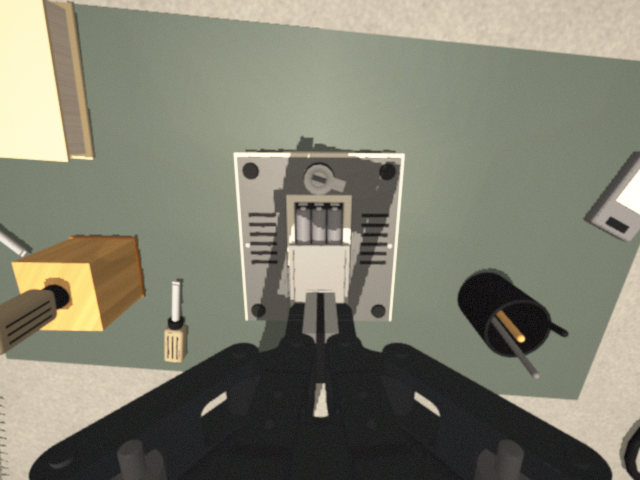

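Run:
```python
import pickle; from h import *
s,i,im=pickle.load(open("w1.pkl","rb"))
crop(im,225,140,415,335,4,"pics/w1a.png"); crop(im,0,220,200,380,4,"pics/w1b.png")
```

```text
(no output)
```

View pics/w1a.png

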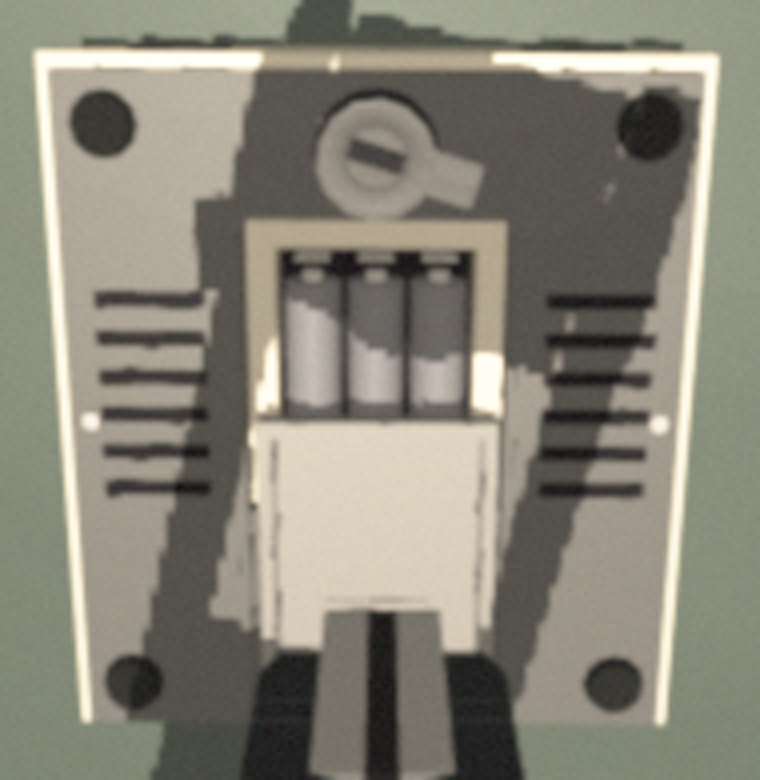

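View pics/w1b.png

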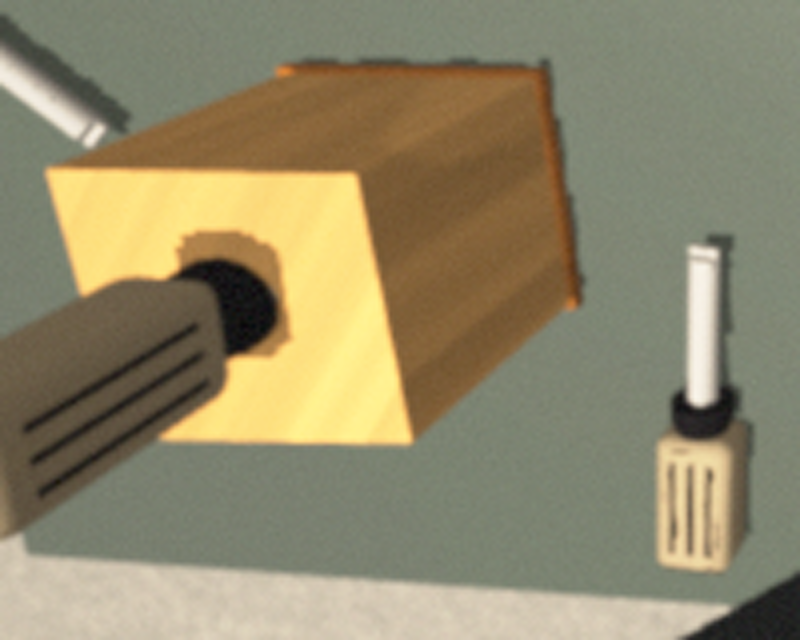

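Run:
```python
import pickle; from h import *
s,i,im=pickle.load(open("w1.pkl","rb"))
f=lambda p,o,z:np.array([ray("wrist",u/4+o[0]-.4,v/4+o[1]-.4,z,i) for u,v in p])
P=f([(35,50),(718,57),(662,722),(85,722)],(225,140),.058);print(P.round(4),P.mean(0))
x=P[0]+P[1]-P[2]-P[3]; y=P[0]+P[3]-P[1]-P[2]
print(np.arctan2(x[1],x[0]),np.arctan2(-y[0],y[1]),[np.linalg.norm(P[k]-P[k-1]) for k in range(4)])
print("slot",f([(376,153)],(225,140),.066),f([(374,157)],(225,140),.0765), "slotdir",np.diff(f([(345,145),(406,161)],(225,140),.066),axis=0))
print("cover front",f([(255,420),(498,420)],(225,140),.065))
H=f([(48,168),(358,173),(413,443)],(0,220),.092);print(H.round(4),(H[0]+H[2])/2)
H=f([(550,68),(580,305)],(0,220),.0);print(H.round(4))
# expected lock from player
for c,a in ((np.array([.5829,-.0108]),.082),(P.mean(0)[:2],np.arctan2(x[1],x[0]))):
    print("lock exp",c+.075*np.array([np.cos(a),np.sin(a)]),"cover path back edge -55:",c+(15-55-40)/1000*np.array([np.cos(a),np.sin(a)]))
# top cam & scene lock
print("top",ray("top",248/5+280-.4,98/5+195-.4,.0765),"scene",ray("scene",295/5+240-.4,293/5+200-.4,.0765))
```

```text
[[ 0.6763  0.0845  0.058 ]
 [ 0.6899 -0.0916  0.058 ]
 [ 0.4955 -0.1067  0.058 ]
 [ 0.4802  0.068   0.058 ]] [ 0.58548149 -0.01144423  0.058     ]
0.08074571782570665 0.08224123581377653 [np.float64(0.19681690989823497), np.float64(0.17669722666473217), np.float64(0.19500158664100756), np.float64(0.17529578138708782)]
slot [[ 0.65870445 -0.00549725  0.066     ]] [[ 0.65885604 -0.00503194  0.0765    ]] slotdir [[-0.00269526 -0.01606437  0.        ]]
cover front [[ 0.58323279  0.02156219  0.065     ]
 [ 0.58907632 -0.04527443  0.065     ]]
[[0.5486 0.3045 0.092 ]
 [0.5542 0.2245 0.092 ]
 [0.4741 0.2193 0.092 ]] [0.51135965 0.26188861 0.092     ]
[[0.5557 0.2228 0.    ]
 [0.4706 0.2194 0.    ]]
lock exp [ 0.65764799 -0.00465689] cover path back edge -55: [ 0.50316881 -0.01735265]
lock exp [ 0.66023713 -0.00539488] cover path back edge -55: [ 0.50574214 -0.01789687]
top [ 0.65789715 -0.00347018  0.0765    ] scene [ 0.65448805 -0.00100602  0.0765    ]
```

Request:
move_arm:
  targets:
    - [[-0.14,-0.011,-0.1],[0,0,-0.05],0]
    - [[-0.14,-0.011,-0.1],[0,0,0],0]
    - [[-0.14,-0.011,-0.1],[0,0,0],0]
    - [[-0.14,-0.011,-0.1],[0,0,0],0]
    - [[0,0,-0.17],[0,0,0],0]
    - [[0,0,-0.17],[0,0,0],0]
    - [[0,0,-0.04],[0,0,0],0]
    - [[0,0,0],[0,0,0],0]
    - [[0,0,0],[0,0,0],0]

```text
time: 2.8
tcp_pos: [0.4809, -0.0224, 0.1053]
tool_rot: [0.999, 0.039, 0.001, 0.0]
ft_force: [0.9, -0.6, 0.5]
opening: -0.0001
```

Run:
```python
from h import *
s=robot.state();print(s["tcp_pos"],s["ft_force"])
im=viewer.camera("wrist");cv2.imwrite("pics/w2.png",im[:,:,::-1])
im=viewer.camera("top");crop(im,280,195,385,305,5,"pics/t2.png")
```

```text
[ 0.4808577  -0.02239667  0.1052546 ] [ 0.9198852  -0.60286605  0.51627086]
```

View pics/w2.png

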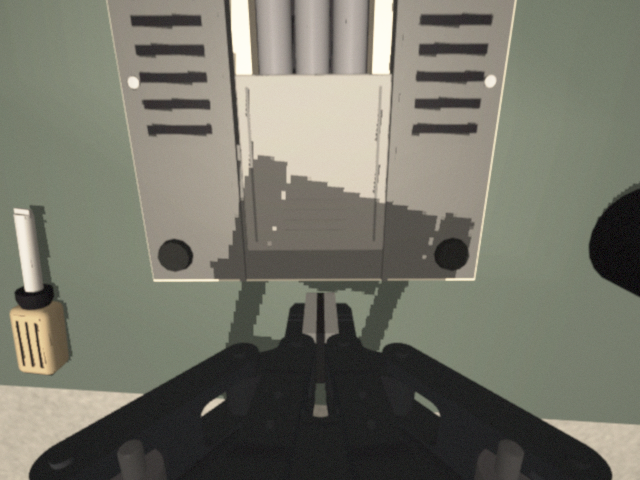

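Request:
move_arm:
  targets:
    - [[0,0,-0.04],[0,0,0],0]
    - [[0,0,-0.035],[0,0,0],0]
    - [[0.03,0.006,0],[0,0,0],0]
    - [[0.03,0.003,0],[0,0,0],0]
    - [[0.03,0.003,0],[0,0,0],0]
    - [[0.03,0.003,0],[0,0,0],0]
    - [[0.03,0.003,0],[0,0,0],0]
    - [[0.03,0.003,0],[0,0,0],0]
    - [[0,0,0],[0,0,0],0]

```text
time: 3.8
tcp_pos: [0.526, -0.0163, 0.0851]
tool_rot: [0.999, 0.04, 0.001, 0.0]
ft_force: [0.7, -0.7, 0.4]
opening: -0.0
```

Run:
```python
from h import *
s=robot.state();print(s["tcp_pos"],s["ft_force"])
im=viewer.camera("wrist");cv2.imwrite("pics/w3.png",im[:,:,::-1])
```

```text
[ 0.52597639 -0.01632012  0.08510948] [ 0.73160142 -0.7190409   0.35893276]
```

View pics/w3.png

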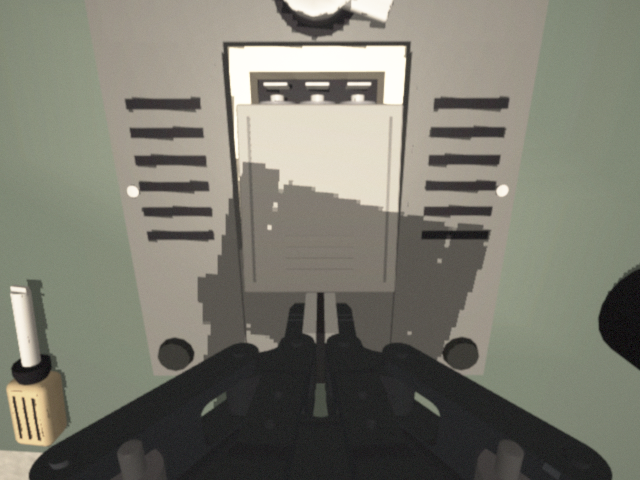

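Request:
move_arm:
  targets:
    - [[0.02,0.0015,0],[0,0,0],0]
    - [[0.02,0.0015,0],[0,0,0],0]
    - [[0.02,0.0015,0],[0,0,0],0]
    - [[0.015,0.001,0],[0,0,0],0]
    - [[0.015,0.001,0],[0,0,0],0]
    - [[0,0,0],[0,0,0],0]
    - [[0,0,0],[0,0,0],0]

```text
time: 4.55
tcp_pos: [0.547, -0.0146, 0.0848]
tool_rot: [0.999, 0.039, 0.0, -0.0]
ft_force: [0.2, 0.1, -0.1]
opening: 0.0
```

Run:
```python
from h import *
s=robot.state();print(s["tcp_pos"],s["ft_force"])
im=viewer.camera("wrist");cv2.imwrite("pics/w4.png",im[:,:,::-1])
```

```text
[ 0.54700481 -0.01463234  0.08478801] [ 0.19819112  0.06454473 -0.0671604 ]
```

View pics/w4.png

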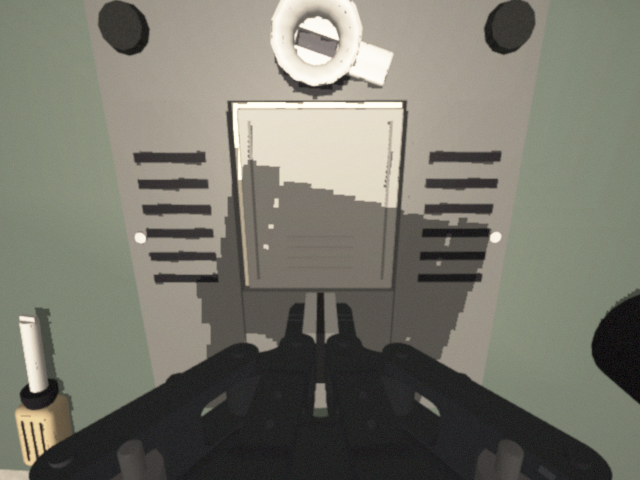

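Request:
move_arm:
  targets:
    - [[0.012,0.001,0],[0,0,0],0]
    - [[0.012,0.001,0],[0,0,0],0]
    - [[0,0,0],[0,0,0],0]

```text
time: 4.9
tcp_pos: [0.5535, -0.0142, 0.085]
tool_rot: [0.999, 0.039, 0.0, 0.0]
ft_force: [0.1, -0.0, -0.4]
opening: 0.0001
```

Run:
```python
from h import *
s=robot.state();print(s["tcp_pos"],s["ft_force"])
im=viewer.camera("wrist");crop(im,200,80,440,330,3,"pics/w5.png")
im=viewer.camera("scene");crop(im,240,200,400,320,5,"pics/s5.png")
```

```text
[ 0.55352588 -0.01419998  0.08499086] [ 0.14655018 -0.01474876 -0.40329497]
```

View pics/w5.png

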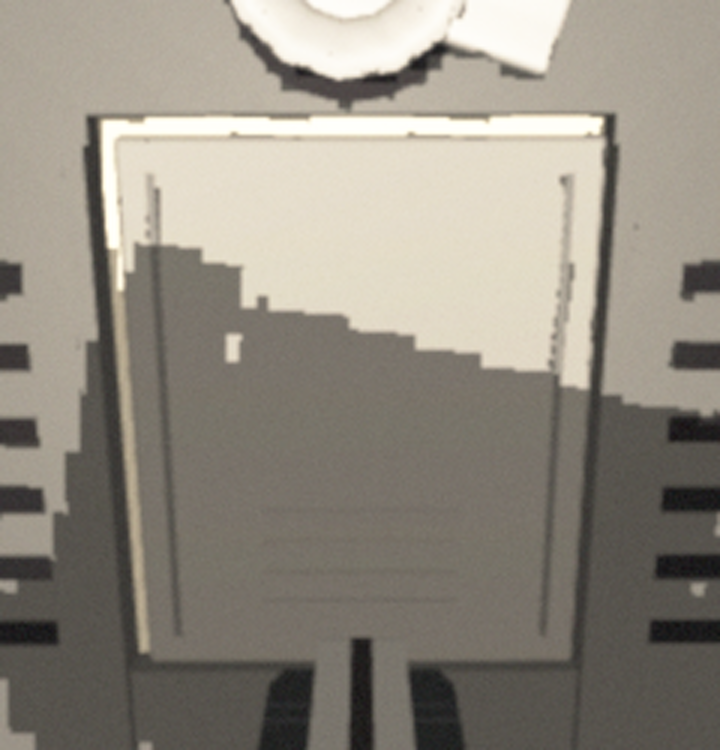

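View pics/s5.png

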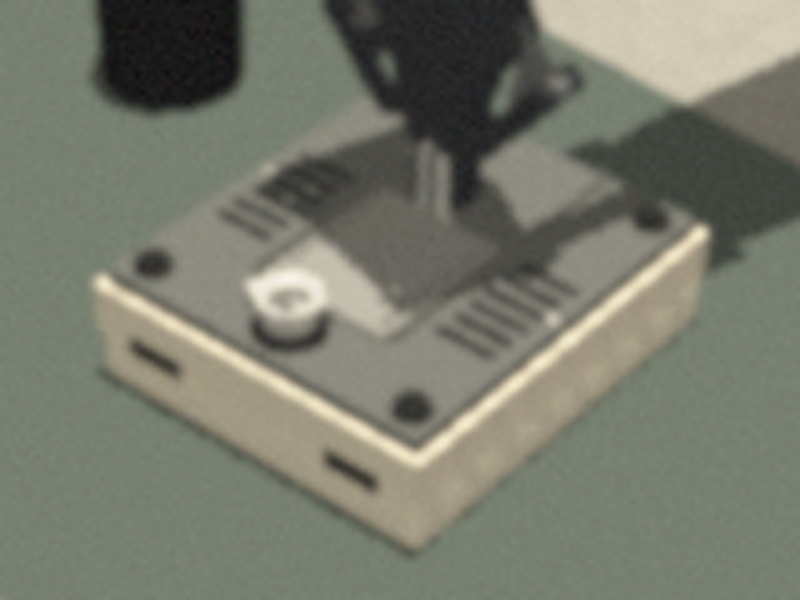

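Request:
move_arm:
  targets:
    - [[0,0,0.18],[0,0,0],0]
    - [[0,0,0.18],[0,0,0],0.1]
    - [[0,0,0.18],[0,0,0],0.3]
    - [[0,0.08,0.16],[0,0,0],0.6]
    - [[-0.06,0.15,0.16],[0,0,-0.1],0.6]
    - [[-0.06,0.17,0],[0,0,-0.1],0.6]
    - [[-0.06,0.17,0],[0,0,-0.1],0.6]
    - [[-0.06,0.17,0],[0,0,-0.1],0.6]
    - [[-0.06,0.17,0],[0,0,-0.1],0.6]
    - [[-0.06,0.16,0],[0,0,-0.1],0.6]

```text
time: 6.0
tcp_pos: [0.4636, 0.2505, 0.2951]
tool_rot: [1.0, 0.003, 0.0, -0.0]
ft_force: [1.0, 0.1, 0.2]
opening: 0.0511
```

Request:
move_arm:
  targets:
    - [[-0.04,0.03,0],[0,0,0],0.6]
    - [[0,0,0],[0,0,0],0.6]
    - [[0,0,0],[0,0,0],0.6]

```text
time: 6.3
tcp_pos: [0.4549, 0.2556, 0.2949]
tool_rot: [1.0, 0.003, 0.0, 0.0]
ft_force: [0.2, -0.2, -0.3]
opening: 0.0514
```

Run:
```python
from h import *
import pickle
s=robot.state();i=viewer.camera_info("wrist");im=viewer.camera("wrist");pickle.dump((s,i,im),open("w6.pkl","wb"))
print(s["time"],s["tcp_pos"],s["tool_rot"],s["qpos"],s["opening"])
cv2.imwrite("pics/w6.png",im[:,:,::-1])
```

```text
6.3 [0.45490949 0.25556834 0.29491401] [9.99994249e-01 3.35709056e-03 1.78107957e-04 4.46861127e-04] [ 3.46438005e-01  6.41362683e-02  1.62175221e+00 -9.67873218e-04
  1.45566941e+00  1.91063130e+00] 0.051396114657468385
```

View pics/w6.png

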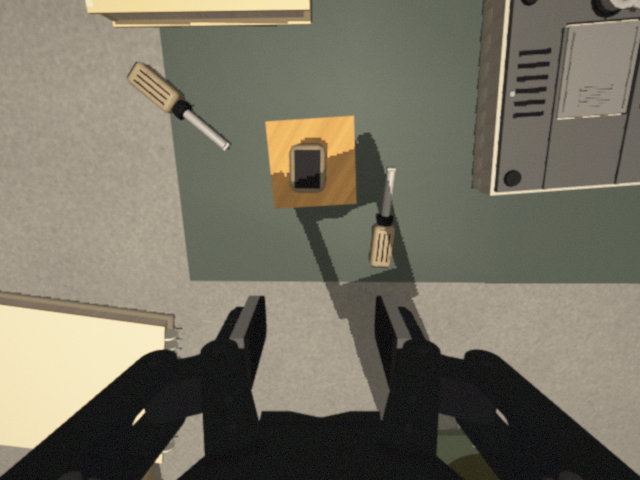

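Run:
```python
import pickle; from h import *
s,i,im=pickle.load(open("w6.pkl","rb"))
crop(im,255,105,370,220,6,"pics/w6a.png")
```

```text
(no output)
```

View pics/w6a.png

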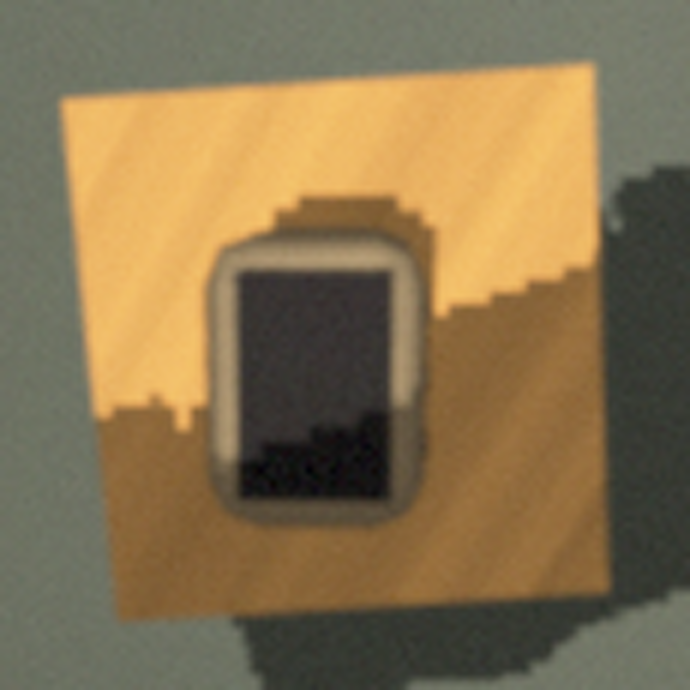

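Run:
```python
import pickle; from h import *
s,i,im=pickle.load(open("w6.pkl","rb"))
f=lambda p,z:np.array([ray("wrist",u/6+255-.4,v/6+105-.4,z,i) for u,v in p])
C=f([(237,271),(392,270),(390,497),(240,498)],.177);print(C.round(4),C.mean(0))
x=C[0]+C[1]-C[2]-C[3]; y=C[0]+C[3]-C[1]-C[2]
print(np.arctan2(x[1],x[0]),np.arctan2(-y[0],y[1]))
H=f([(62,100),(595,65),(610,592),(118,618)],.092);print(H.round(4),H.mean(0))
x=H[0]+H[1]-H[2]-H[3]; y=H[0]+H[3]-H[1]-H[2]
print(np.arctan2(x[1],x[0]),np.arctan2(-y[0],y[1]))
O=f([(210,240),(420,240),(420,520),(215,520)],.17);print(O.round(4))
```

```text
[[0.5264 0.2728 0.177 ]
 [0.5266 0.2552 0.177 ]
 [0.501  0.2553 0.177 ]
 [0.5008 0.2729 0.177 ]] [0.5136812 0.2640211 0.177    ]
-0.0028953371741227505 0.013145342239224894
[[0.5483 0.3051 0.092 ]
 [0.5538 0.225  0.092 ]
 [0.4741 0.2196 0.092 ]
 [0.4693 0.2994 0.092 ]] [0.51140331 0.26225562 0.092     ]
0.06971333726652333 0.06409628999614456
[[0.5296 0.2764 0.17  ]
 [0.5298 0.252  0.17  ]
 [0.4973 0.2516 0.17  ]
 [0.4971 0.2765 0.17  ]]
```

Request:
move_arm:
  targets:
    - [[0.12,0.017,0],[0,0,0],0.6]
    - [[0.115,0.017,0],[0,0,0],0.6]
    - [[0,0,-0.15],[0,0,0],0.6]
    - [[0,0,-0.15],[0,0,0],0.6]
    - [[0,0,-0.15],[0,0,0],0.6]
    - [[0,0,-0.1],[0,0,0],0.6]
    - [[0,0,-0.046],[0,0,0],0.6]
    - [[0,0,0],[0,0,0],0.6]
    - [[0,0,0],[0,0,0],0.6]

```text
time: 7.25
tcp_pos: [0.5149, 0.2644, 0.1473]
tool_rot: [1.0, 0.003, 0.001, -0.0]
ft_force: [0.1, -0.2, 0.4]
opening: 0.0513
```

Run:
```python
from h import *
im=viewer.camera("wrist");cv2.imwrite("pics/w7.png",im[:,:,::-1])
im=viewer.camera("scene");crop(im,380,180,520,350,4,"pics/s7.png")
```

```text
(no output)
```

View pics/w7.png

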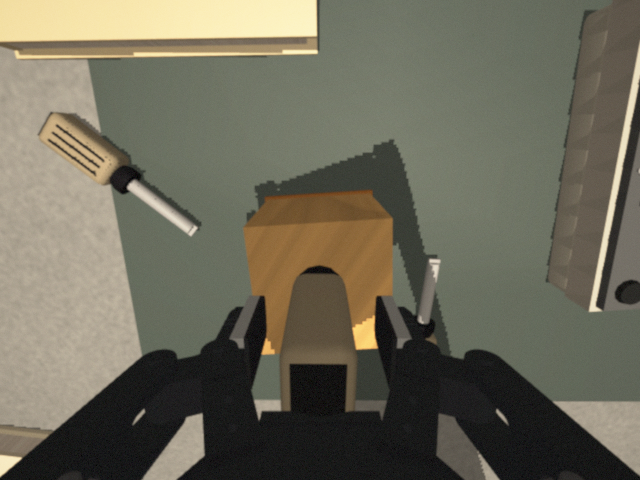

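View pics/s7.png

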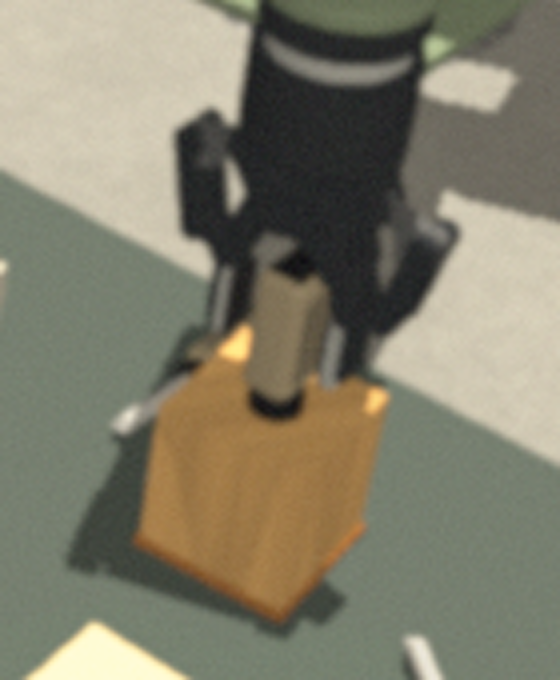

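Run:
```python
from h import *
import pickle
s,i,im=pickle.load(open("w6.pkl","rb"))
for z in (0,.05,.1): print("w6",proj("wrist",[.5114,.1762,z],i))
print("now",[proj("wrist",[.5114,.1762,z]).round(0) for z in (0,.05,.1)])
im=viewer.camera("top");crop(im,140,235,280,310,5,"pics/t7.png")
im=viewer.camera("scene");cv2.imwrite("pics/s7b.png",im[:,:,::-1])
```

```text
w6 [385.64131172 158.63593045]
w6 [394.51464978 161.32636194]
w6 [406.16441713 164.85861786]
now [array([425., 244.]), array([447., 265.]), array([480., 298.])]
```

View pics/t7.png

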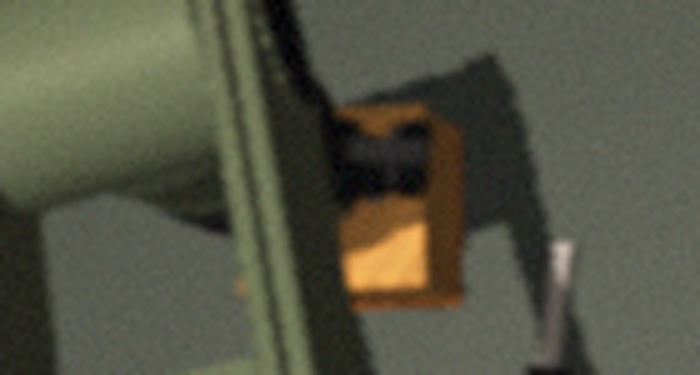

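View pics/s7b.png

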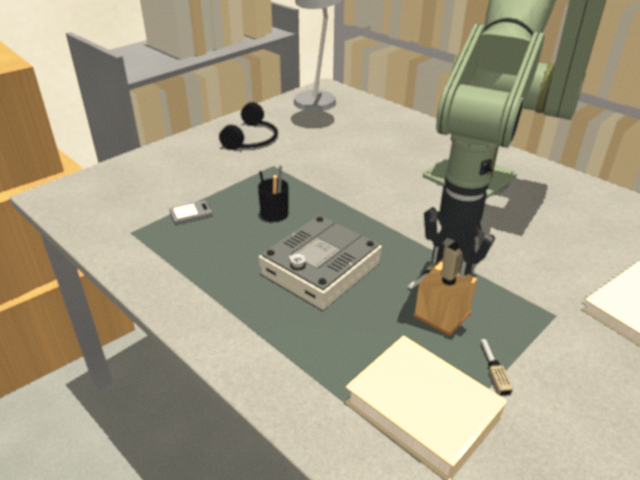

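The two smaller drivers had already toppled in the 1.85 s picture, before any contact. They were only balanced on their tips at the start. Now I'll grip the large one.

Request:
move_arm:
  targets:
    - [[0,0,0],[0,0,0],0.2]
    - [[0,0,0],[0,0,0],0.1]
    - [[0,0,0],[0,0,0],0.1]
    - [[0,0,0],[0,0,0],0.1]
    - [[0,0,0],[0,0,0],0.1]
    - [[0,0,0],[0,0,0],0.1]
  grip_force: 80

```text
time: 8.05
tcp_pos: [0.5141, 0.2652, 0.147]
tool_rot: [1.0, 0.003, 0.001, -0.0]
ft_force: [-0.8, 0.1, 5.0]
opening: 0.0249
```

Request:
move_arm:
  targets:
    - [[0,0,0.04],[0,0,0],0.1]
    - [[0,0,0.1],[0,0,0],0.1]
    - [[0,0,0.1],[0,0,0],0.1]
    - [[0,0,0.1],[0,0,0],0.1]
    - [[0,0,0.1],[0,0,0],0.1]
    - [[0,0,0],[0,0,0],0.1]
    - [[0,0,0],[0,0,0],0.1]

```text
time: 8.75
tcp_pos: [0.5131, 0.2647, 0.2554]
tool_rot: [1.0, 0.003, -0.0, 0.0]
ft_force: [0.0, 0.7, -2.5]
opening: 0.0251
```

Run:
```python
from h import *
print(robot.state())
im=viewer.camera("wrist");cv2.imwrite("pics/w8.png",im[:,:,::-1])
im=viewer.camera("scene");crop(im,380,120,520,350,3,"pics/s8.png")
```

```text
{'time': 8.75, 'qpos': array([ 3.26487908e-01,  2.12682910e-01,  1.53610996e+00, -3.11318591e-05,
        1.39340701e+00,  1.89044808e+00]), 'dq': array([4.67407391e-05, 2.59033545e-02, 3.67954966e-02, 1.39074392e-03,
       2.44930731e-03, 2.83976528e-04]), 'tau': array([ 7.45348691e-03, -4.13494205e+01, -3.16180801e+01,  2.39941430e-03,
       -6.09543035e-02,  4.41921827e-06]), 'tcp_pos': array([0.51310975, 0.26473984, 0.25537655]), 'tool_rot': array([ 9.99994103e-01,  3.42082416e-03, -2.83038851e-04,  1.10918054e-04]), 'ft_force': array([ 0.02708062,  0.69822987, -2.51502561]), 'moment': array([-0.00162392, -0.0086076 ,  0.03794873]), 'opening': 0.025133883227102822}
```

View pics/w8.png

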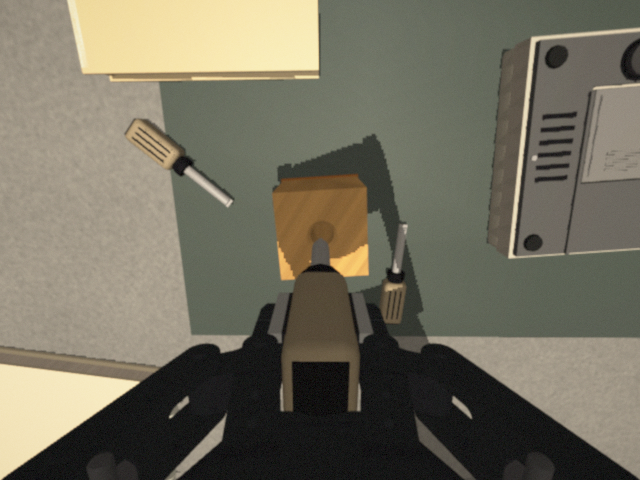

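View pics/s8.png

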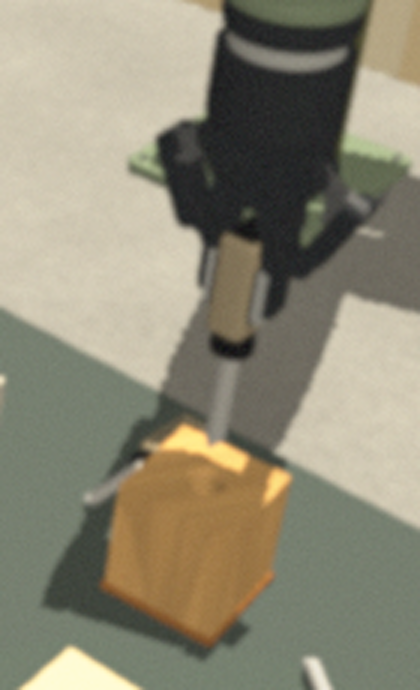

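Run:
```python
from h import *
im=cv2.imread("pics/w8.png")[:,:,::-1]
crop(im,270,170,375,310,5,"pics/w8a.png")
i=viewer.camera_info("wrist"); t=robot.state()["tcp_pos"]
for z in (.124,.126,.130): print(z,proj("wrist",[t[0],t[1],t[2]-z],i))
```

```text
0.124 [318.72641048 246.29580988]
0.126 [318.73491587 245.48292492]
0.13 [318.75155246 243.89291788]
```

View pics/w8a.png

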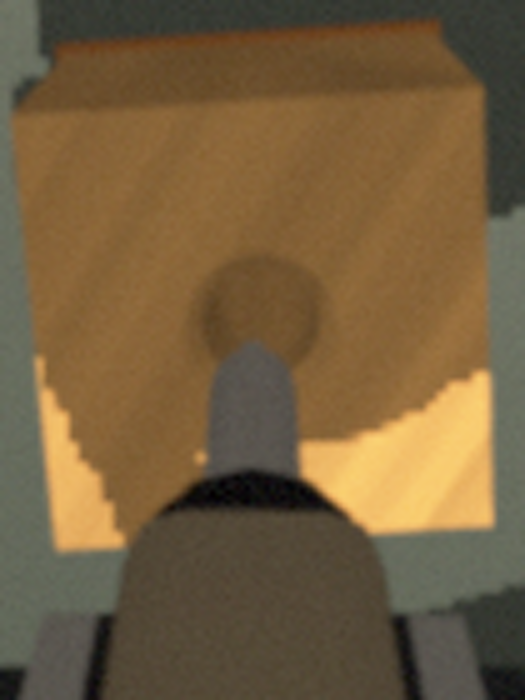

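Request:
move_arm:
  targets:
    - [[0.06,-0.108,0],[0,0,1],0.1]
    - [[0.058,-0.108,0],[0,0,1],0.1]
    - [[0.058,-0.108,0],[0,0,1],0.1]
    - [[0.058,-0.108,0],[0,0,1],0.1]
    - [[0.058,-0.108,0],[0,0,1],0.1]
    - [[0.058,-0.108,0],[0,0,1],0.1]
    - [[0.058,-0.108,0],[0,0,1],0.1]
    - [[0.058,-0.108,0],[0,0,1],0.1]
    - [[0.058,-0.108,0],[0,0,1],0.1]
    - [[0.058,-0.1,0],[0,0,1],0.1]

```text
time: 9.85
tcp_pos: [0.6582, -0.0044, 0.253]
tool_rot: [0.822, 0.569, -0.002, -0.002]
ft_force: [0.7, -0.3, -1.7]
opening: 0.0249
```

Request:
move_arm:
  targets:
    - [[0,0,-0.04],[0,0,1],0.1]
    - [[0,0,-0.04],[0,0,0.5],0.1]
    - [[0,0,-0.04],[0,0,0],0.1]
    - [[0,0,0],[0,0,0],0.1]
    - [[0,0,0],[0,0,0],0.1]

```text
time: 10.35
tcp_pos: [0.6583, -0.0028, 0.2246]
tool_rot: [0.769, 0.639, -0.001, -0.001]
ft_force: [-0.3, 0.3, -1.6]
opening: 0.0251
```

```bash
cat > look.py <<'E'
from h import *
import sys
from scipy.spatial.transform import Rotation as R
s=robot.state();i=viewer.camera_info("wrist");im=viewer.camera("wrist")
M=R.from_quat(s["tool_rot"]).as_matrix()
print(s["time"],s["tcp_pos"].round(4),"yaw",np.arctan2(M[1,0],M[0,0]).round(4),"z",M[:,2].round(4),"f",s["ft_force"].round(1),"m",s["moment"].round(2),s["opening"],s["qpos"].round(2))
n=sys.argv[1]
cv2.imwrite(f"pics/{n}.png",im[:,:,::-1]); crop(im,250,150,400,300,5,f"pics/{n}a.png")
t=s["tcp_pos"]; print("axis tip",proj("wrist",t+M@[0,0,.13],i),"lock rim",proj("wrist",[.6585,-.005,.0765],i),"slot floor",proj("wrist",[.6585,-.005,.064],i))
E
python3 look.py w9
```

```text
10.35 [ 0.6583 -0.0028  0.2246] yaw 1.3863 z [-2.4e-03  3.0e-04 -1.0e+00] f [-0.3  0.3 -1.6] m [-0.02 -0.05 -0.02] 0.025105284039122103 [-0.14  0.41  1.35 -0.    1.39  0.05]
axis tip [318.91719692 242.90314408] lock rim [320.16585307 238.80762332] slot floor [320.19518043 234.68738868]
```

View pics/w9a.png

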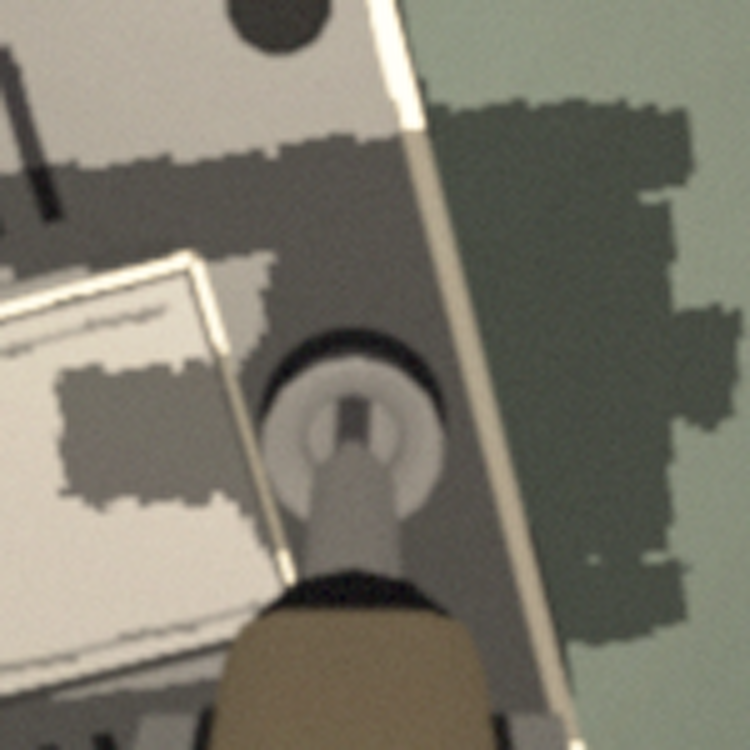

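Run:
```python
from h import *
f=lambda u,v,z: ray("wrist",u/5+250-.4,v/5+150-.4,z)
d=np.array([np.cos(1.39),np.sin(1.39)])
t=f(352,442,.0946)[:2]-.006*d; s=f(352,395,.0675)[:2]-.0075*d; r=f(353,443,.0765)[:2]
print("tip",t,"slot",s,"rim",r,"need slot",s-t,"rim",r-t)
c=f(190,252,.058);print("pocket corner",c)
```

```text
tip [ 0.65918732 -0.0053032 ] slot [ 0.658969   -0.00641489] rim [ 0.65940611 -0.0048682 ] need slot [-0.00021833 -0.00111169] rim [0.00021878 0.00043499]
pocket corner [0.63705541 0.02865057 0.058     ]
```

Request:
move_arm:
  targets:
    - [[0,0,-0.024],[0,0,0],0.1]
    - [[0,0,-0.024],[0,0,0],0.1]
    - [[0,0,-0.024],[0,0,0],0.1]
    - [[0,0,-0.016],[0,0,0],0.1]
    - [[0,0,0],[0,0,0],0.1]

```text
time: 10.9
tcp_pos: [0.6583, -0.003, 0.2027]
tool_rot: [0.769, 0.639, -0.001, -0.001]
ft_force: [-0.8, 0.6, -2.3]
opening: 0.0253
```

```bash
python3 look.py w10
```

```text
10.9 [ 0.6583 -0.003   0.2027] yaw 1.3868 z [-2.2e-03  3.0e-04 -1.0e+00] f [-0.8  0.6 -2.3] m [ 0.01 -0.01 -0.05] 0.02525319940078007 [-0.14  0.42  1.37 -0.    1.35  0.05]
axis tip [318.9195499  242.87633454] lock rim [320.03436098 246.67643295] slot floor [320.06804105 241.88423996]
```

View pics/w10a.png

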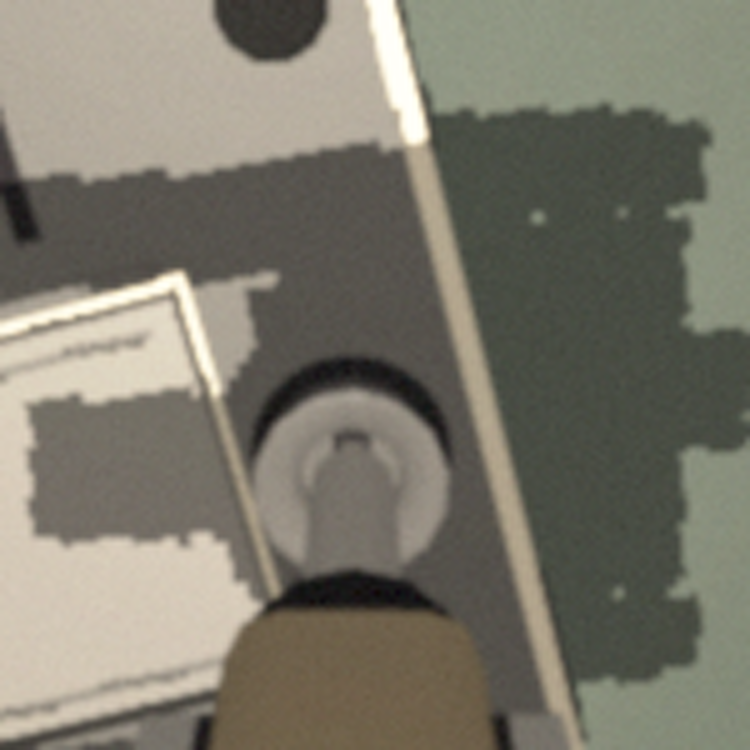

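Request:
move_arm:
  targets:
    - [[0,0,-0.012],[0,0,0],0.1]
    - [[0,0,-0.012],[0,0,0],0.1]
    - [[0,0,-0.008],[0,0,0],0.1]
    - [[0,0,-0.004],[0,0,0],0.1]
    - [[0,0,0],[0,0,0],0.1]

```text
time: 11.45
tcp_pos: [0.6592, -0.0032, 0.1957]
tool_rot: [0.769, 0.639, 0.0, 0.0]
ft_force: [0.2, 0.2, 2.1]
opening: 0.0253
```

```bash
python3 look.py w11
```

```text
11.45 [ 0.6592 -0.0032  0.1957] yaw 1.3868 z [ 7.e-04 -1.e-04 -1.e+00] f [0.2 0.2 2.1] m [0.07 0.27 0.03] 0.025259516090218096 [-0.14  0.43  1.38 -0.    1.33  0.05]
axis tip [318.87875353 242.85120664] lock rim [318.26563111 249.5981383 ] slot floor [318.33308782 244.55231189]
```

View pics/w11a.png

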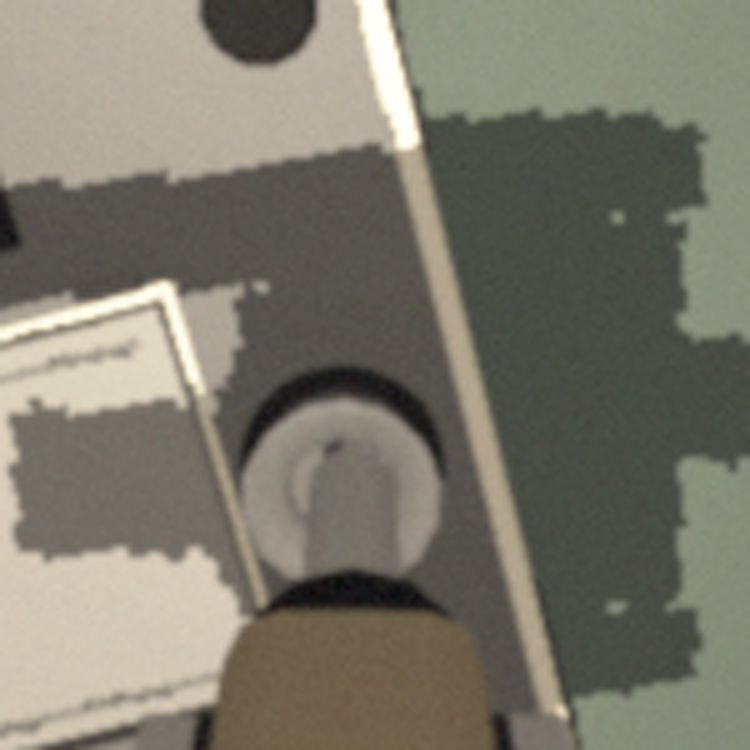

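Request:
move_arm:
  targets:
    - [[0,0,0.012],[0,0,0],0.1]
    - [[0,0,0],[0,0,0],0.1]
    - [[0,0,0],[0,0,0],0.1]

```text
time: 11.8
tcp_pos: [0.6588, -0.0031, 0.1975]
tool_rot: [0.769, 0.639, -0.0, -0.0]
ft_force: [0.1, -0.4, -1.5]
opening: 0.0251
```

```bash
python3 look.py w12
```

```text
11.8 [ 0.6588 -0.0031  0.1975] yaw 1.3868 z [-5.e-04  1.e-04 -1.e+00] f [ 0.1 -0.4 -1.5] m [ 0.02  0.04 -0.03] 0.025121272568540437 [-0.14  0.43  1.38  0.    1.34  0.05]
axis tip [318.90592164 242.87475303] lock rim [319.0285007  248.83169562] slot floor [319.08122079 243.85521268]
```

View pics/w12a.png

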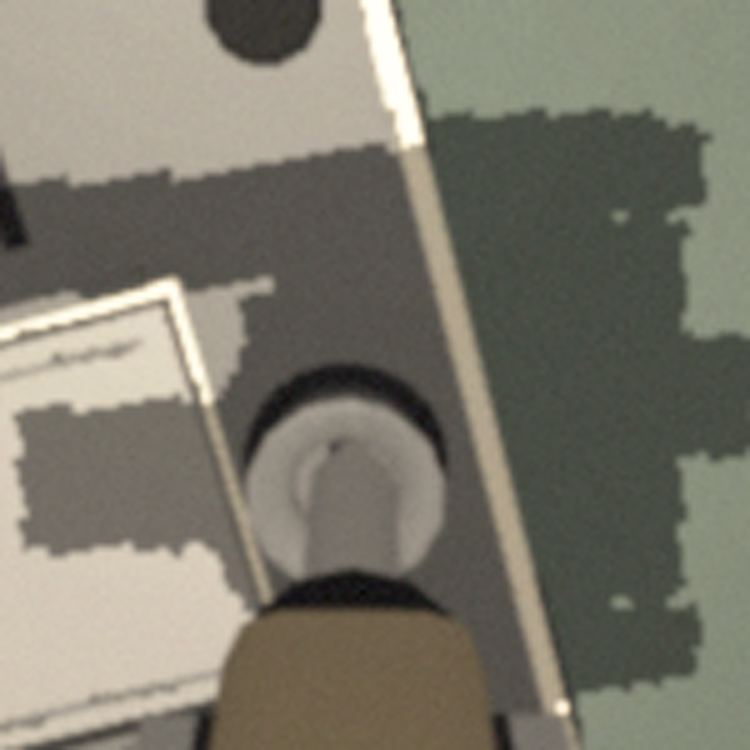

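Request:
move_arm:
  targets:
    - [[-0.006,0.001,0],[0,0,0],0.1]
    - [[0,0,-0.008],[0,0,0],0.1]
    - [[0,0,-0.008],[0,0,0],0.1]
    - [[0,0,0],[0,0,0],0.1]

```text
time: 12.25
tcp_pos: [0.6574, -0.0029, 0.194]
tool_rot: [0.769, 0.639, -0.0, -0.0]
ft_force: [-0.5, 0.2, 0.6]
opening: 0.0251
```

```bash
python3 look.py w13
```

```text
12.25 [ 0.6574 -0.0029  0.194 ] yaw 1.3868 z [-2.e-04  1.e-04 -1.e+00] f [-0.5  0.2  0.6] m [0.06 0.21 0.03] 0.025104632181148997 [-0.14  0.43  1.38  0.    1.33  0.05]
axis tip [318.8930992  242.87390639] lock rim [320.82299863 250.30927176] slot floor [320.78865898 245.20005313]
```

View pics/w13a.png

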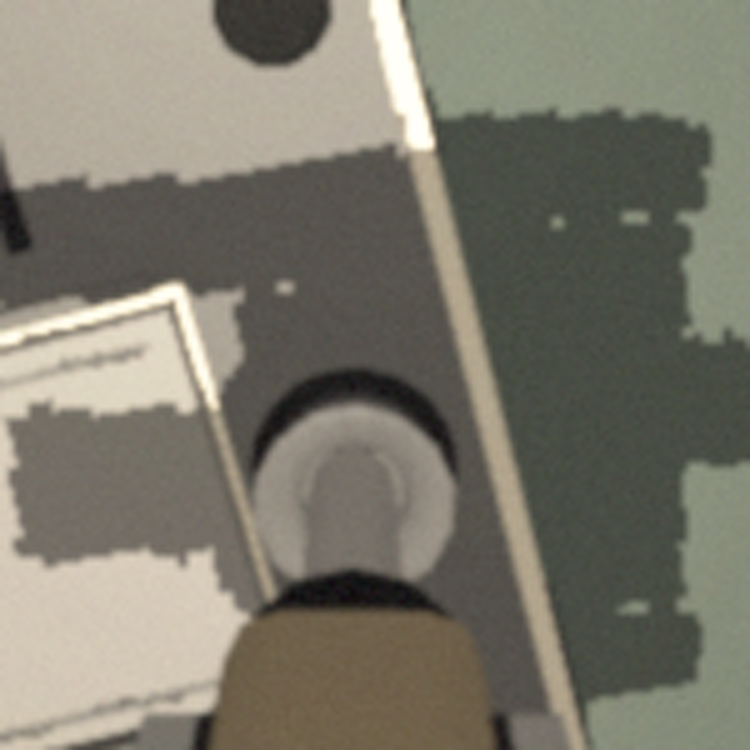

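Request:
move_arm:
  targets:
    - [[0.001,0,-0.006],[0,0,0],0.1]
    - [[0,0,-0.006],[0,0,0],0.1]
    - [[0,0,0],[0,0,0],0.1]

```text
time: 12.6
tcp_pos: [0.6577, -0.0029, 0.1914]
tool_rot: [0.769, 0.639, -0.0, 0.0]
ft_force: [-1.2, -0.5, 1.7]
opening: 0.0249
```

```bash
python3 look.py w14
```

```text
12.6 [ 0.6577 -0.0029  0.1914] yaw 1.3868 z [ 0.e+00 -1.e-04 -1.e+00] f [-1.2 -0.5  1.7] m [0.05 0.56 0.  ] 0.024947990198318903 [-0.14  0.43  1.39 -0.    1.32  0.05]
axis tip [318.91753412 242.88935296] lock rim [320.41389461 251.44303522] slot floor [320.39462708 246.2317069 ]
```

View pics/w14a.png

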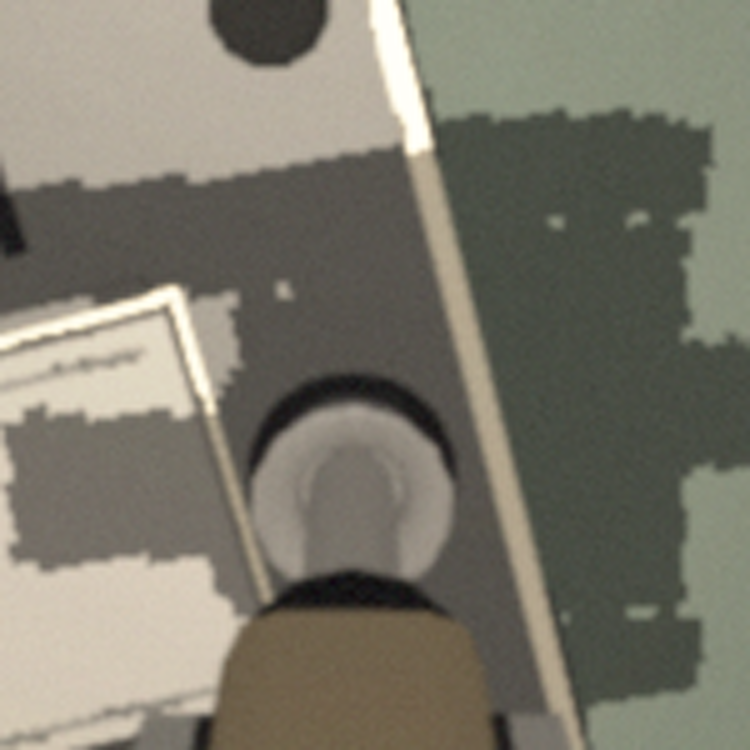

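Request:
move_arm:
  targets:
    - [[0,0,-0.006],[0,0,0],0.1]
    - [[0,0,-0.006],[0,0,0],0.1]
    - [[0,0,0],[0,0,0],0.1]

```text
time: 12.95
tcp_pos: [0.6579, -0.0029, 0.1894]
tool_rot: [0.769, 0.639, 0.0, 0.0]
ft_force: [-3.8, 0.9, 7.9]
opening: 0.0256
```

```bash
python3 look.py w15
```

```text
12.95 [ 0.6579 -0.0029  0.1894] yaw 1.3869 z [ 5.e-04 -2.e-04 -1.e+00] f [-3.8  0.9  7.9] m [ 0.05  1.06 -0.04] 0.02560509615655149 [-0.14  0.43  1.39 -0.    1.32  0.05]
axis tip [318.91992048 242.88379772] lock rim [320.14429836 252.33689653] slot floor [320.12919866 247.04367339]
```

View pics/w15a.png

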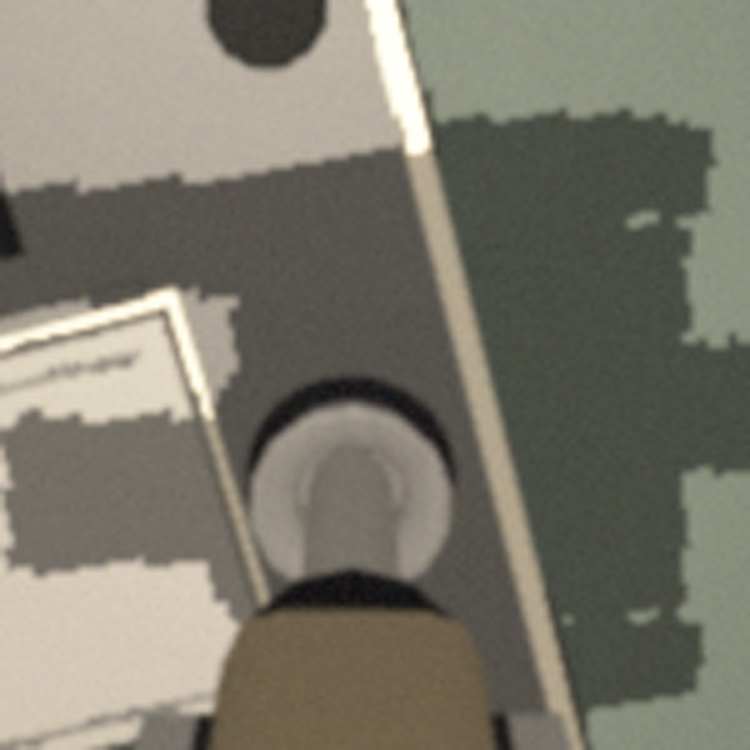

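Request:
move_arm:
  targets:
    - [[-0.002,0,-0.003],[0,0,0],0.1]
    - [[-0.001,0,0],[0,0,0],0.1]
    - [[0,0,0],[0,0,0],0.1]

```text
time: 13.3
tcp_pos: [0.6576, -0.0029, 0.1893]
tool_rot: [0.769, 0.639, 0.001, 0.001]
ft_force: [-2.6, 0.1, 9.8]
opening: 0.025
```

```bash
python3 look.py w16
python3 - <<'E'
from h import *
im=viewer.camera("scene");crop(im,250,190,390,310,5,"pics/s16.png")
E
```

```text
13.3 [ 0.6576 -0.0029  0.1893] yaw 1.3869 z [ 2.1e-03 -3.0e-04 -1.0e+00] f [-2.6  0.1  9.8] m [ 0.13  0.94 -0.  ] 0.025029950007897973 [-0.14  0.43  1.39 -0.    1.32  0.05]
axis tip [318.89487057 242.88998157] lock rim [320.21591434 252.31880623] slot floor [320.17093513 247.02894865]
```

View pics/s16.png

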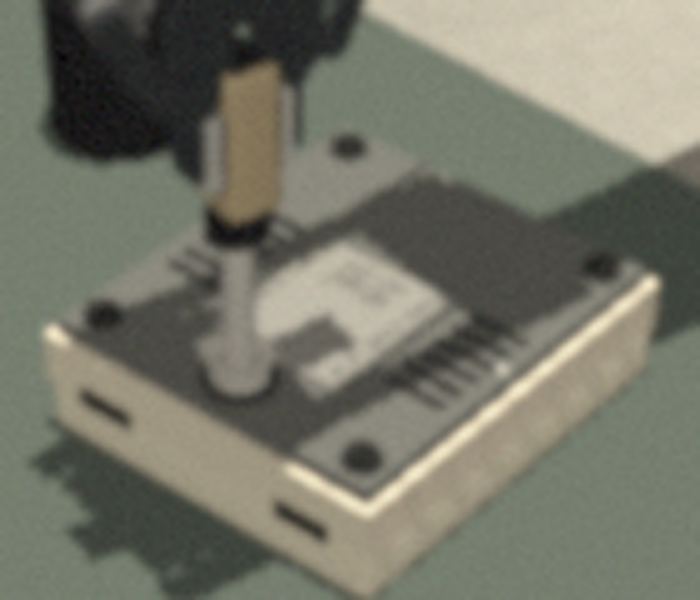

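Request:
move_arm:
  targets:
    - [[0.001,0,0],[0,0,-0.9],0.1]
    - [[0.001,0,0],[0,0,-0.9],0.1]
    - [[0.001,0,0],[0,0,-0.9],0.1]
    - [[0,0,0],[0,0,0],0.1]

```text
time: 13.8
tcp_pos: [0.6584, -0.0026, 0.1893]
tool_rot: [0.862, 0.506, 0.001, 0.0]
ft_force: [-3.8, 1.1, 8.9]
opening: 0.0252
```

```bash
python3 look.py w17
```

```text
13.8 [ 0.6584 -0.0026  0.1893] yaw 1.0612 z [ 2.1e-03  3.0e-04 -1.0e+00] f [-3.8  1.1  8.9] m [0.27 0.88 0.01] 0.02523606052250255 [-0.14  0.43  1.39  0.    1.32  0.37]
axis tip [318.70042877 243.2625318 ] lock rim [320.06556808 253.06406773] slot floor [320.04087476 247.76083252]
```

View pics/w17a.png

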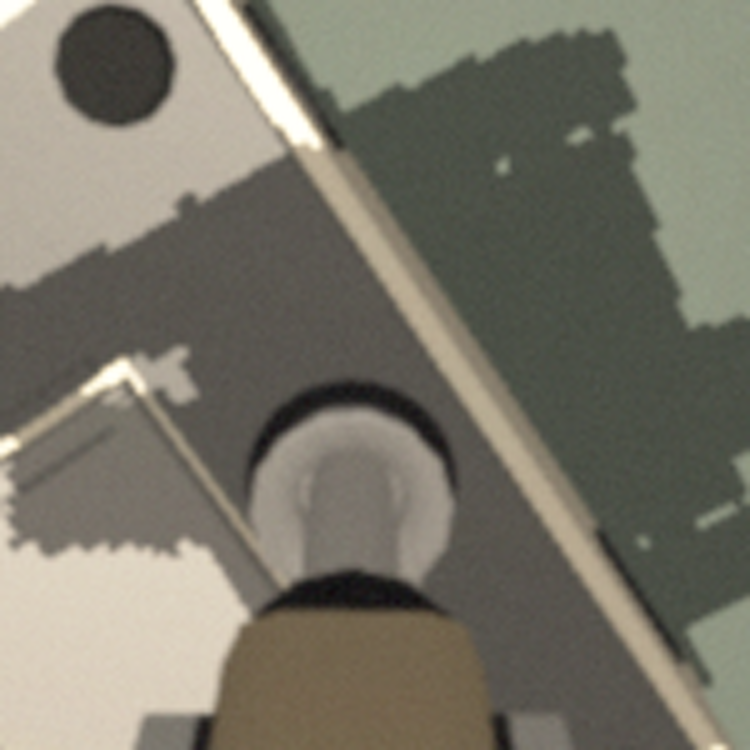

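Run:
```python
from h import *
im=viewer.camera("scene");crop(im,270,230,330,290,10,"pics/s17.png")
im=viewer.camera("top");crop(im,300,195,360,255,10,"pics/t17.png")
```

```text
(no output)
```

View pics/s17.png

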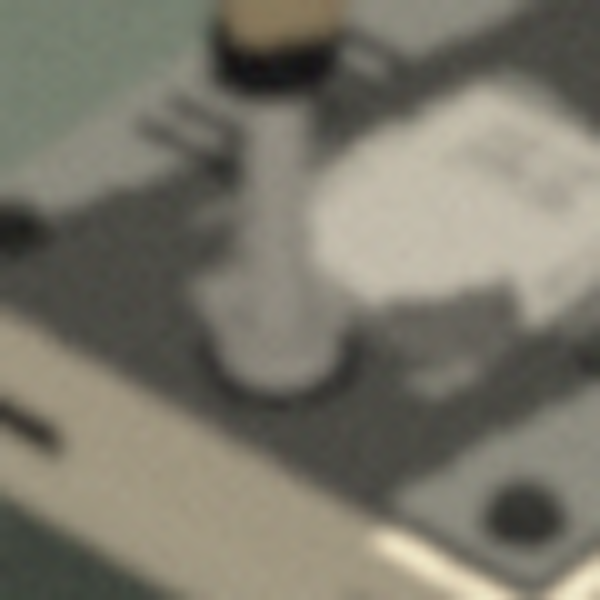

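View pics/t17.png

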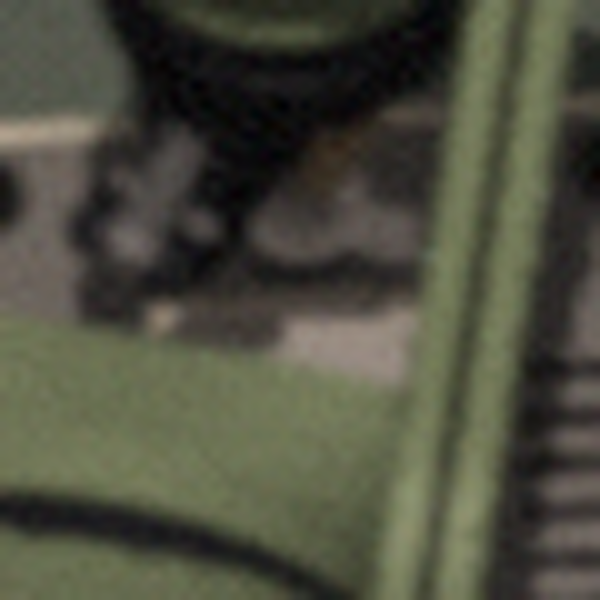

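```bash
python3 - <<'E'
from h import *
c=np.array([.6585,-.005]);
for z in (.069,.0735):
  o=(proj("scene",[*c,z])-[270,230])*10; o2=(proj("top",[*c,z])-[300,195])*10
  print("c",o.round(),o2.round())
  for t in (0,.33,.65,1.31):
    a=.081-1.833-t+.0
    p=[*(c+.028*np.array([np.cos(a),np.sin(a)])),z]
    print(t,((proj("scene",p)-[270,230])*10).round(),((proj("top",p)-[300,195])*10).round())
E
grep -n . /dev/null
python3 - <<'E'
from PIL import Image
E
```

```text
c [259. 310.] [299. 197.]
0 [186. 241.] [419. 222.]
0.33 [226. 229.] [404. 259.]
0.65 [268. 226.] [379. 288.]
1.31 [348. 246.] [305. 317.]
c [259. 293.] [299. 192.]
0 [186. 224.] [419. 218.]
0.33 [226. 213.] [404. 255.]
0.65 [268. 210.] [379. 284.]
1.31 [348. 229.] [305. 313.]
```

Request:
move_arm:
  targets:
    - [[-0.004,0,-0.002],[0,0,0],0.1]
    - [[-0.004,0,-0.002],[0,0,0],0.1]
    - [[0,0,-0.002],[0,0,0],0.1]
    - [[0,0,0],[0,0,0],0.1]

```text
time: 14.35
tcp_pos: [0.6577, -0.0027, 0.1893]
tool_rot: [0.862, 0.507, 0.003, 0.002]
ft_force: [-1.8, 1.3, 11.2]
opening: 0.0251
```

```bash
python3 look.py w18;  python3 - <<'E'
from h import *
im=viewer.camera("scene");crop(im,270,230,330,290,10,"pics/s18.png")
E
```

```text
14.35 [ 0.6577 -0.0027  0.1893] yaw 1.063 z [ 6.1e-03  1.0e-04 -1.0e+00] f [-1.8  1.3 11.2] m [0.32 0.6  0.08] 0.025140837396980732 [-0.14  0.43  1.39  0.    1.31  0.37]
axis tip [318.74227987 243.27751567] lock rim [320.26748824 252.90719652] slot floor [320.17478255 247.63674459]
```

View pics/s18.png

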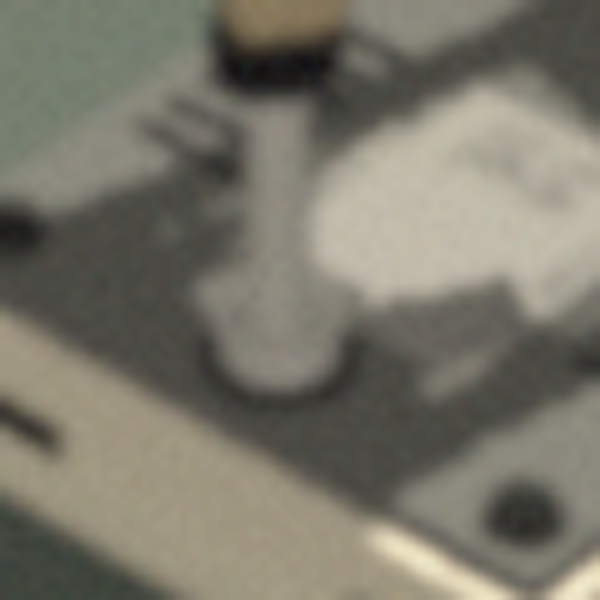

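View pics/w18a.png

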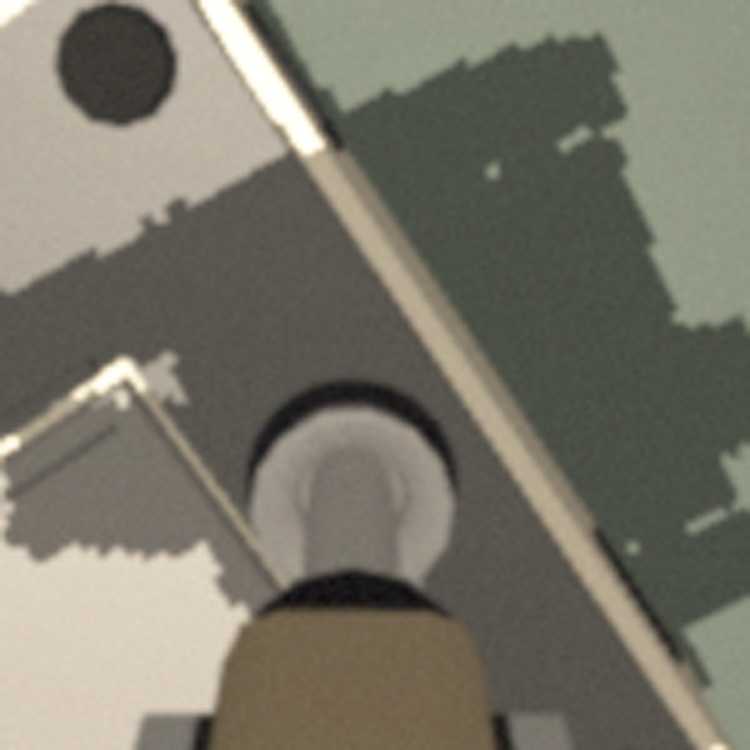

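Request:
move_arm:
  targets:
    - [[0.001,0,0],[0,0,-0.9],0.1]
    - [[0.001,0,0],[0,0,-0.9],0.1]
    - [[0.001,-0.001,0],[0,0,-0.9],0.1]
    - [[0.001,-0.001,0],[0,0,-0.9],0.1]
    - [[0,0,0],[0,0,0],0.1]

```text
time: 14.95
tcp_pos: [0.6586, -0.0031, 0.1893]
tool_rot: [0.951, 0.309, 0.003, 0.001]
ft_force: [-3.3, 1.3, 11.9]
opening: 0.0251
```

```bash
python3 look.py w19;  python3 - <<'E'
from h import *
im=viewer.camera("scene");crop(im,270,230,330,290,10,"pics/s19.png")
E
```

```text
14.95 [ 0.6586 -0.0031  0.1893] yaw 0.6293 z [ 5.6e-03  2.0e-04 -1.0e+00] f [-3.3  1.3 11.9] m [0.35 0.69 0.04] 0.02511108919072698 [-0.14  0.43  1.39  0.    1.31  0.8 ]
axis tip [318.637527   243.83822392] lock rim [320.10004509 253.13679175] slot floor [320.05701611 247.87915494]
```

View pics/s19.png

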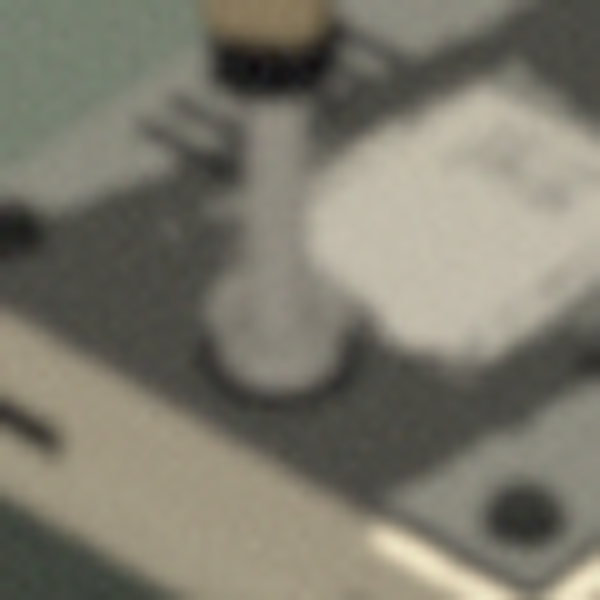

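View pics/w19a.png

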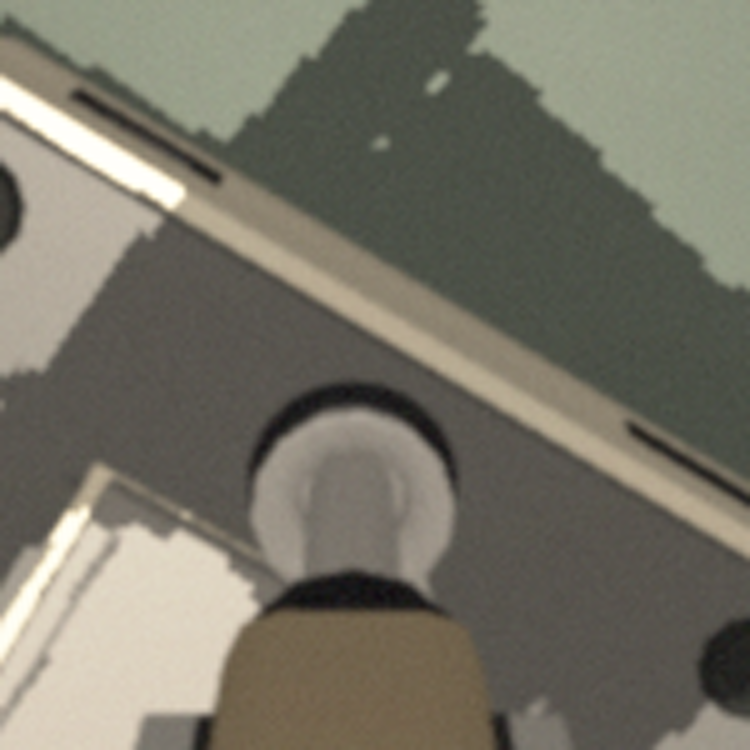

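Request:
move_arm:
  targets:
    - [[0,-0.001,0],[0,0,-0.9],0.1]
    - [[0.001,-0.001,0],[0,0,-0.9],0.1]
    - [[0,-0.001,0],[0,0,-0.9],0.1]
    - [[0.001,-0.001,0],[0,0,-0.9],0.1]
    - [[0,-0.001,0],[0,0,-0.9],0.1]
    - [[0,0,0],[0,0,-0.6],0.1]
    - [[0,0,0],[0,0,0],0.1]

```text
time: 15.75
tcp_pos: [0.6592, -0.0043, 0.1893]
tool_rot: [1.0, 0.009, 0.003, -0.0]
ft_force: [-2.2, 1.0, 11.3]
opening: 0.0254
```

```bash
python3 look.py w20;  python3 - <<'E'
from h import *
im=viewer.camera("scene");crop(im,270,230,330,290,10,"pics/s20.png")
E
```

```text
15.75 [ 0.6592 -0.0043  0.1893] yaw 0.0179 z [ 6.e-03  2.e-04 -1.e+00] f [-2.2  1.  11.3] m [0.33 0.63 0.08] 0.02538260567004785 [-0.14  0.43  1.39  0.    1.31  1.41]
axis tip [318.97362141 244.54393863] lock rim [319.78370716 253.49881757] slot floor [319.81268958 248.23970681]
```

View pics/s20.png

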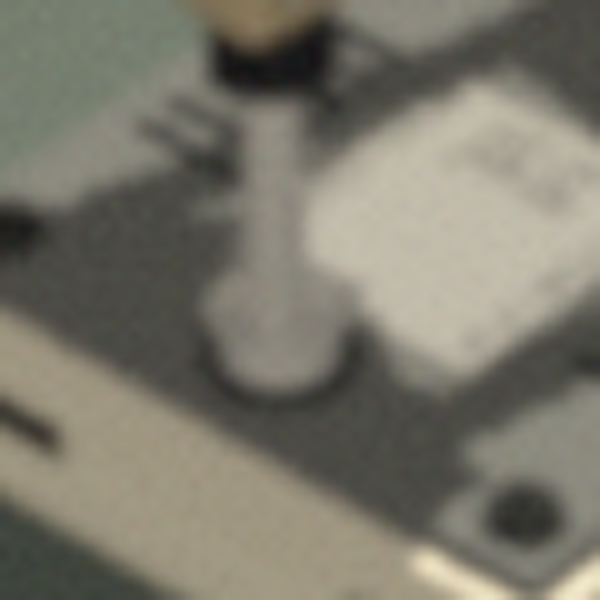

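View pics/w20a.png

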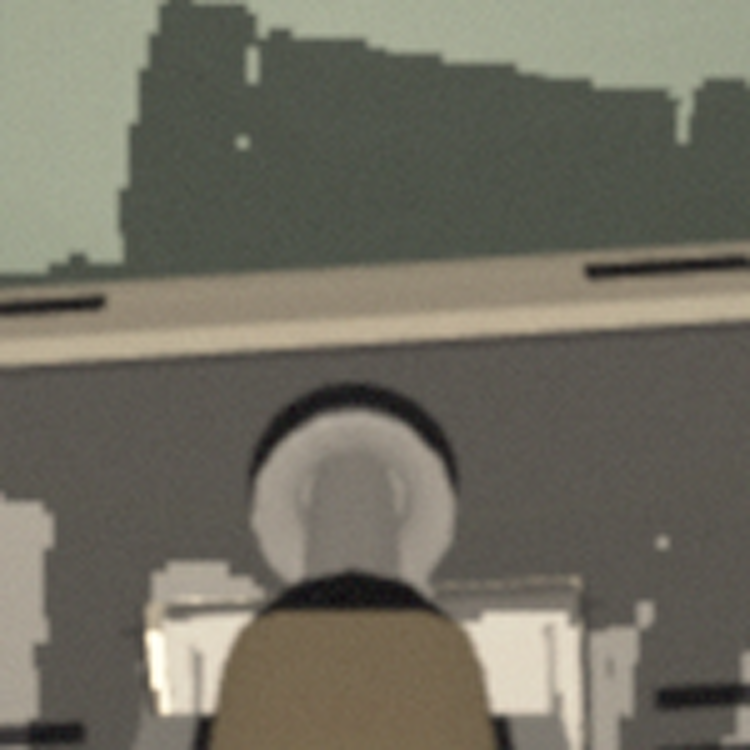

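Request:
move_arm:
  targets:
    - [[0,-0.001,0],[0,0,-0.8],0.1]
    - [[0,0,0],[0,0,-0.7],0.1]
    - [[0,0,0],[0,0,0],0.1]

```text
time: 16.15
tcp_pos: [0.6592, -0.0047, 0.1893]
tool_rot: [0.997, -0.081, 0.003, -0.0]
ft_force: [-1.9, 1.3, 11.7]
opening: 0.025
```

```bash
python3 look.py w21
```

```text
16.15 [ 0.6592 -0.0047  0.1893] yaw -0.1623 z [ 0.0061 -0.     -1.    ] f [-1.9  1.3 11.7] m [0.23 0.62 0.07] 0.024975801818393376 [-0.14  0.43  1.39  0.    1.31  1.59]
axis tip [319.16683994 244.70650593] lock rim [319.75674277 253.62128693] slot floor [319.80085965 248.35461692]
```

Request:
move_arm:
  targets:
    - [[0,0,0],[0,0,-0.6],0.1]
    - [[0,0,0],[0,0,-0.5],0.1]
    - [[0,0,0],[0,0,0],0.1]

```text
time: 16.5
tcp_pos: [0.6593, -0.0049, 0.1893]
tool_rot: [0.989, -0.146, 0.003, -0.0]
ft_force: [-3.1, 1.3, 11.0]
opening: 0.0251
```

```bash
python3 look.py w22;  python3 - <<'E'
from h import *
im=viewer.camera("scene");crop(im,270,230,330,290,10,"pics/s22.png")
E
```

```text
16.5 [ 0.6593 -0.0049  0.1893] yaw -0.2939 z [ 6.2e-03 -4.0e-04 -1.0e+00] f [-3.1  1.3 11. ] m [0.23 0.65 0.01] 0.025123360557584858 [-0.14  0.43  1.39  0.    1.31  1.73]
axis tip [319.29763524 244.83282322] lock rim [319.91046968 253.75317389] slot floor [319.95539572 248.47931016]
```

View pics/s22.png

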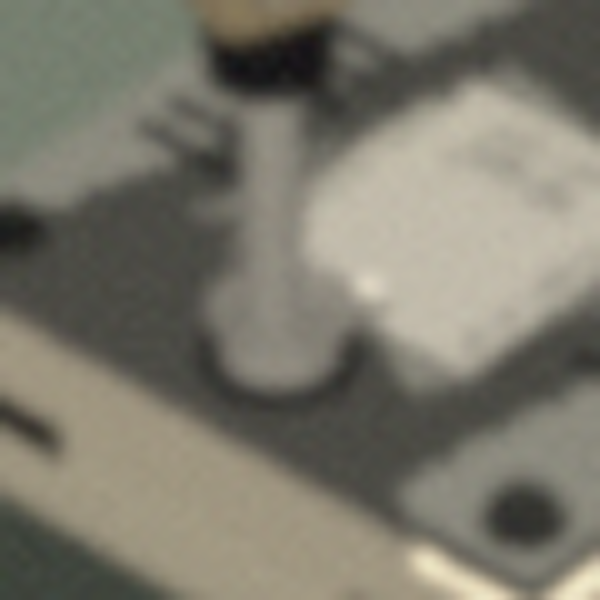

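View pics/w22a.png

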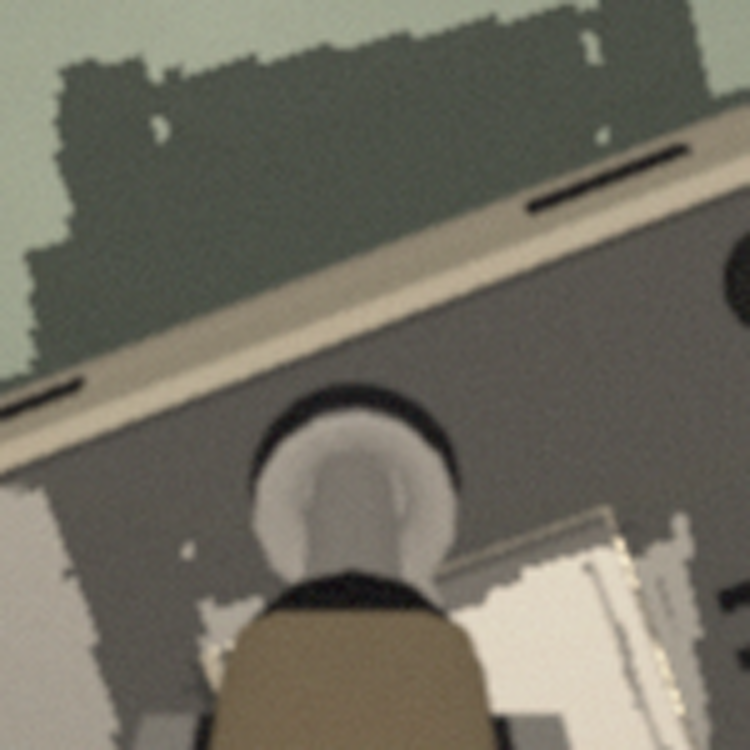

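Request:
move_arm:
  targets:
    - [[0,0,0],[0,0,-0.8],0.1]
    - [[0,0,0],[0,0,-0.8],0.1]
    - [[0,0,0],[0,0,0],0.1]

```text
time: 16.9
tcp_pos: [0.6595, -0.005, 0.1893]
tool_rot: [0.971, -0.241, 0.003, -0.0]
ft_force: [-0.8, -0.1, 10.1]
opening: 0.025
```

```bash
python3 look.py w23;  python3 - <<'E'
from h import *
im=viewer.camera("scene");crop(im,270,230,330,290,10,"pics/s23.png")
im=viewer.camera("top");crop(im,300,195,360,255,10,"pics/t23.png")
for k in range(3): viewer.camera("top");s=robot.state();print(s["moment"],s["ft_force"])
E
```

```text
16.9 [ 0.6595 -0.005   0.1893] yaw -0.4862 z [ 6.7e-03 -7.0e-04 -1.0e+00] f [-0.8 -0.1 10.1] m [0.11 0.5  0.1 ] 0.02503170194229725 [-0.14  0.43  1.39  0.    1.31  1.92]
axis tip [319.56852866 244.90615622] lock rim [320.50613224 254.09242278] slot floor [320.54087399 248.80574869]
[0.17398537 0.54361717 0.16430605] [-1.73893383  1.01980328 11.41984048]
[0.15611454 0.47468594 0.1703779 ] [-2.10273611  1.03634639 10.15978021]
[0.14141204 0.50403523 0.14975974] [-1.70367781 -1.06492969 10.57233829]
```

View pics/s23.png

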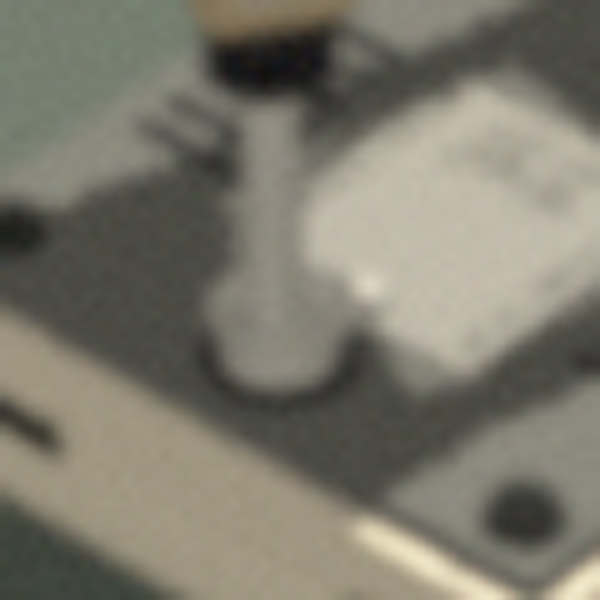

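View pics/w23.png

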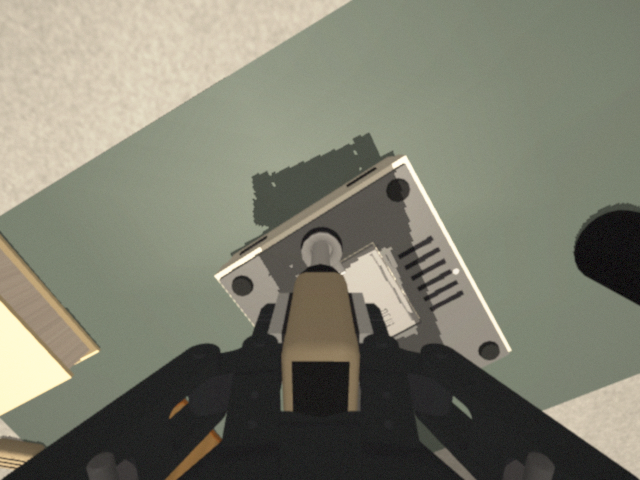

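View pics/t23.png

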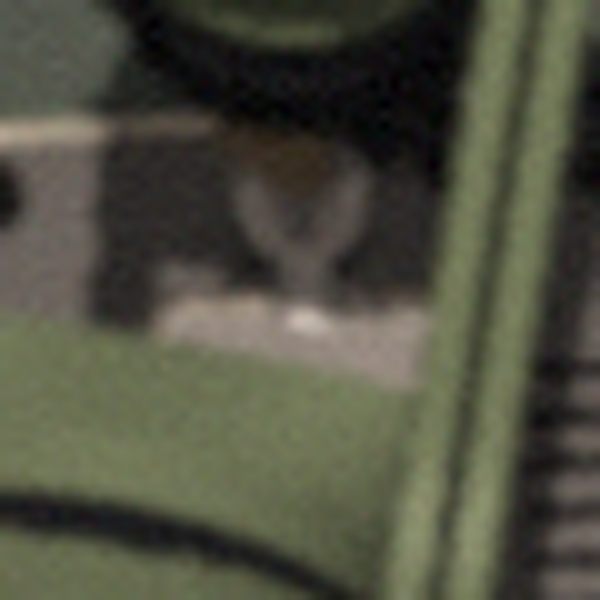

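Request:
move_arm:
  targets:
    - [[0,0,0],[0,0,0.8],0.1]
    - [[0,0,0],[0,0,0.8],0.1]
    - [[0,0,0.012],[0,0,0],0.1]
    - [[0,0,0.02],[0,0,0],0.1]
    - [[0,0,0.04],[0,0,0],0.1]
    - [[0,0,0.06],[0,0,0],0.1]
    - [[0,0,0.08],[0,0,0],0.1]
    - [[0,0,0.1],[0,0,0],0.1]
    - [[0,0,0],[0,0,0],0.1]

```text
time: 18.1
tcp_pos: [0.6596, -0.0053, 0.2693]
tool_rot: [0.989, -0.146, 0.005, 0.0]
ft_force: [1.1, 0.2, -1.3]
opening: 0.0253
```

```bash
python3 look.py w24;  python3 - <<'E'
from h import *
im=viewer.camera("scene");crop(im,240,190,390,310,5,"pics/s24.png")
E
```

```text
18.1 [ 0.6596 -0.0053  0.2693] yaw -0.2933 z [ 0.0091 -0.0014 -1.    ] f [ 1.1  0.2 -1.3] m [-0.02 -0.06 -0.03] 0.02531630294413894 [-0.14  0.37  1.31 -0.    1.46  1.73]
axis tip [319.31675238 244.79733918] lock rim [319.82718571 227.84281854] slot floor [319.86309791 224.75286707]
```

View pics/s24.png

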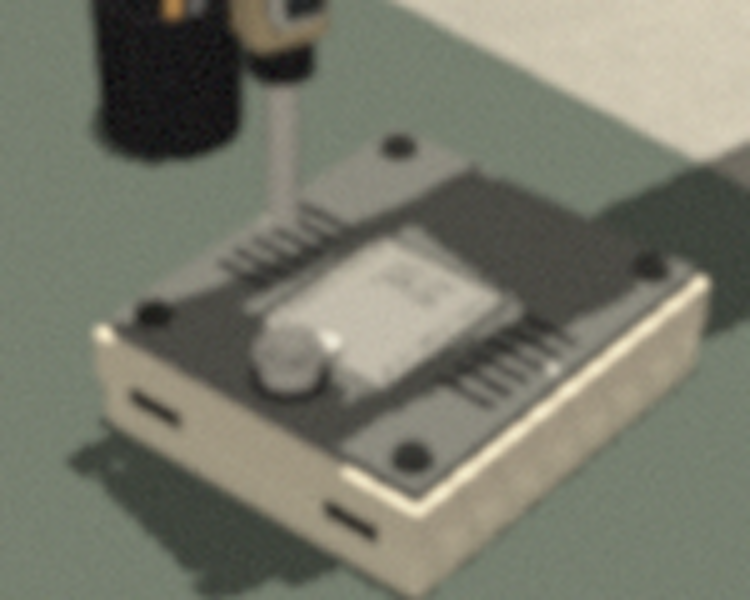

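View pics/w24.png

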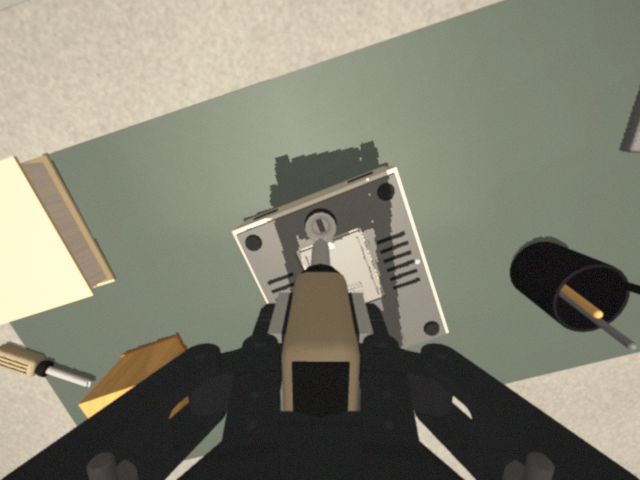

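Request:
move_arm:
  targets:
    - [[-0.058,0.108,0],[0,0.075,0.25],0.1]
    - [[-0.058,0.108,0],[0,0,0.25],0.1]
    - [[-0.058,0.108,0],[0,0,0.25],0.1]
    - [[-0.058,0.108,0],[0,0,0.25],0.1]
    - [[-0.058,0.108,0],[0,0,0.25],0.1]
    - [[-0.058,0.108,0],[0,0,0.25],0.1]
    - [[-0.058,0.108,0],[0,0,0.25],0.1]
    - [[-0.058,0.108,0],[0,0,0.25],0.1]
    - [[-0.058,0.108,0],[0,0,0.25],0.1]
    - [[-0.06,0.108,0],[0,0,0.25],0.1]

```text
time: 19.2
tcp_pos: [0.5098, 0.2657, 0.2615]
tool_rot: [1.0, 0.004, -0.006, 0.002]
ft_force: [0.4, -0.3, -1.8]
opening: 0.025
```

Request:
move_arm:
  targets:
    - [[0,0,-0.04],[0,0,0],0.1]
    - [[0,0,0],[0,0,0],0.1]
    - [[0,0,0],[0,0,0],0.1]

```text
time: 19.5
tcp_pos: [0.5112, 0.2641, 0.252]
tool_rot: [1.0, 0.003, -0.006, 0.002]
ft_force: [-0.2, -0.7, -1.8]
opening: 0.025
```

```bash
python3 look.py w25
```

```text
19.5 [0.5112 0.2641 0.252 ] yaw 0.006 z [-0.0115 -0.0041 -0.9999] f [-0.2 -0.7 -1.8] m [ 0.01 -0.01  0.02] 0.024975412735115072 [ 0.33  0.22  1.54 -0.    1.4   1.89]
axis tip [318.98310784 244.55877191] lock rim [667.3917494   44.94811739] slot floor [652.028883    48.88960806]
```

View pics/w25a.png

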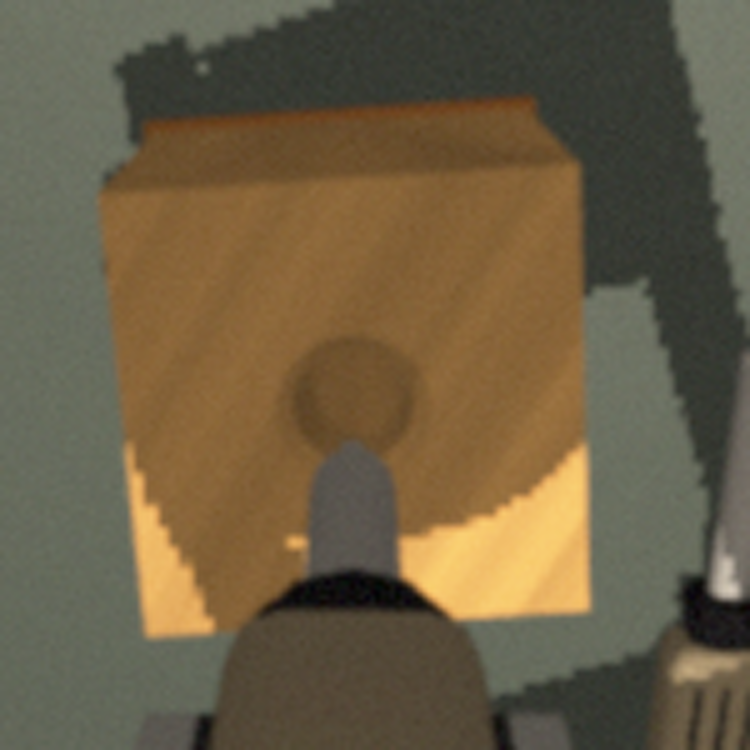

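View pics/w24a.png

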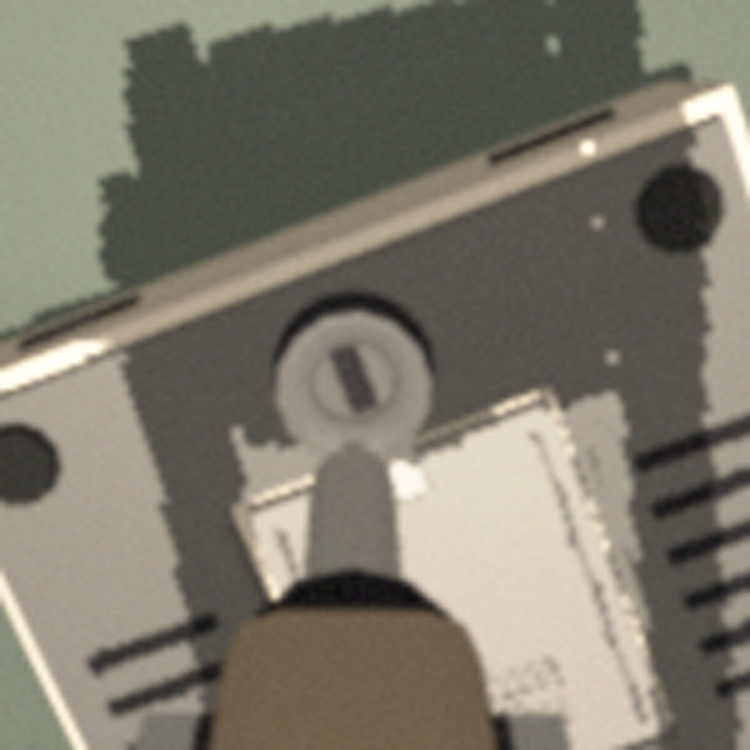

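Run:
```python
from h import *
f=lambda u,v,z: ray("wrist",u/5+250-.4,v/5+150-.4,z)
print("tip",f(352,443,.122)-[.006,0,0],"hole",f(354,396,.092))
```

```text
tip [0.50939184 0.26285232 0.122     ] hole [0.5146345  0.26242945 0.092     ]
```

Request:
move_arm:
  targets:
    - [[0.011,0.003,0],[0.035,-0.095,0],0.1]
    - [[0,0,0],[0,0,0],0.1]
    - [[0,0,0],[0,0,0],0.1]

```text
time: 19.85
tcp_pos: [0.5149, 0.2654, 0.254]
tool_rot: [1.0, 0.003, 0.002, -0.001]
ft_force: [-0.8, 0.4, -2.3]
opening: 0.025
```

```bash
python3 look.py w26
```

```text
19.85 [0.5149 0.2654 0.254 ] yaw 0.0058 z [ 0.0033  0.0018 -1.    ] f [-0.8  0.4 -2.3] m [-0.06 -0.04  0.  ] 0.025039271750590866 [0.33 0.22 1.54 0.   1.39 1.89]
axis tip [319.00752648 244.55811349] lock rim [664.40655827  54.91216064] slot floor [649.43839055  58.61314023]
```

View pics/w26a.png

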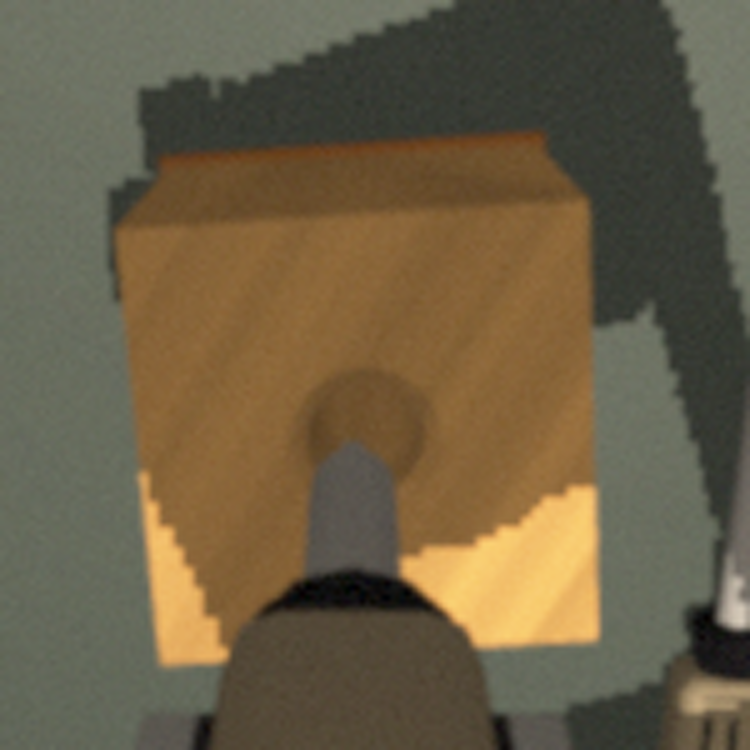

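Run:
```python
from h import *
f=lambda u,v,z: ray("wrist",u/5+250-.4,v/5+150-.4,z)
print("tip",f(352,443,.124)-[.006,0,0],"hole",f(367,431,.092))
```

```text
tip [0.51440585 0.26495667 0.124     ] hole [0.51320254 0.26238218 0.092     ]
```

Request:
move_arm:
  targets:
    - [[-0.006,-0.01,0],[0,0.03,0],0.1]
    - [[0,0,-0.04],[0,0,0],0.1]
    - [[0,0,-0.06],[0,0,0],0.1]
    - [[0,0,-0.06],[0,0,0],0.1]
    - [[0,0,-0.06],[0,0,0],0.1]
    - [[0,0,0],[0,0,0],0.1]

```text
time: 20.5
tcp_pos: [0.5105, 0.2625, 0.1944]
tool_rot: [1.0, 0.003, -0.004, 0.0]
ft_force: [-0.4, 0.1, -2.5]
opening: 0.025
```

```bash
python3 look.py w27
```

```text
20.5 [0.5105 0.2625 0.1944] yaw 0.0068 z [-8.3e-03 -9.0e-04 -1.0e+00] f [-0.4  0.1 -2.5] m [-0.02  0.03 -0.01] 0.024987423082609556 [0.32 0.27 1.6  0.   1.28 1.89]
axis tip [318.99125335 244.53751751] lock rim [760.68794675  20.27765643] slot floor [736.22982075  26.6758192 ]
```

View pics/w27a.png

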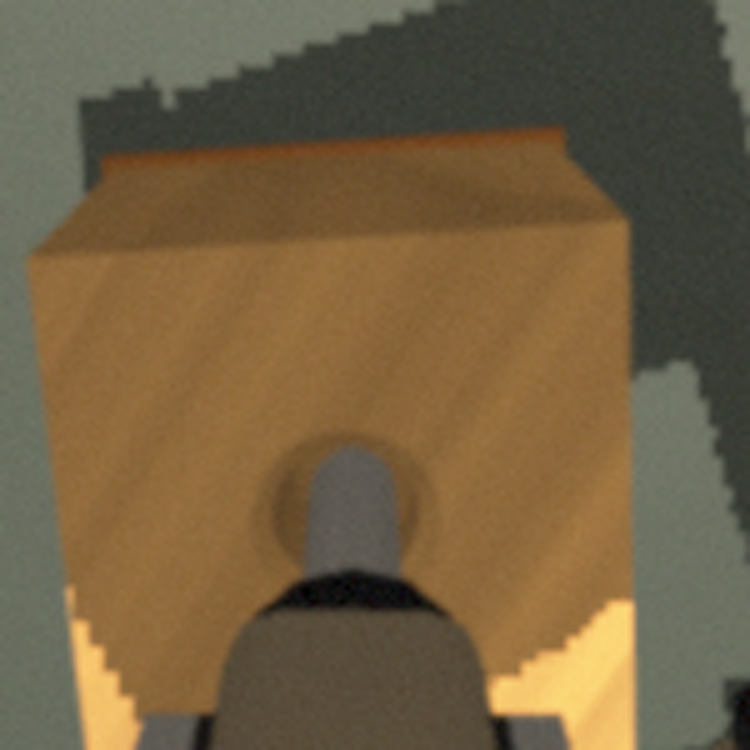

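Request:
move_arm:
  targets:
    - [[0.002,0,-0.02],[0,-0.05,0],0.1]
    - [[0,0,-0.05],[0,0,0],0.1]
    - [[0,0,-0.05],[0,0,0],0.1]
    - [[0,0,-0.04],[0,0,0],0.1]
    - [[0,0,0],[0,0,0],0.1]

```text
time: 21.05
tcp_pos: [0.5119, 0.2628, 0.1561]
tool_rot: [1.0, 0.003, 0.0, -0.0]
ft_force: [0.4, -0.1, -2.0]
opening: 0.0255
```

```bash
python3 look.py w28
```

```text
21.05 [0.5119 0.2628 0.1561] yaw 0.0067 z [ 8.e-04  1.e-04 -1.e+00] f [ 0.4 -0.1 -2. ] m [-0.    0.02 -0.01] 0.025459434988926884 [ 0.32  0.31  1.64 -0.    1.2   1.89]
axis tip [319.01105813 244.53917921] lock rim [852.56546431   0.94821022] slot floor [817.21136624  10.11303352]
```

View pics/w28a.png

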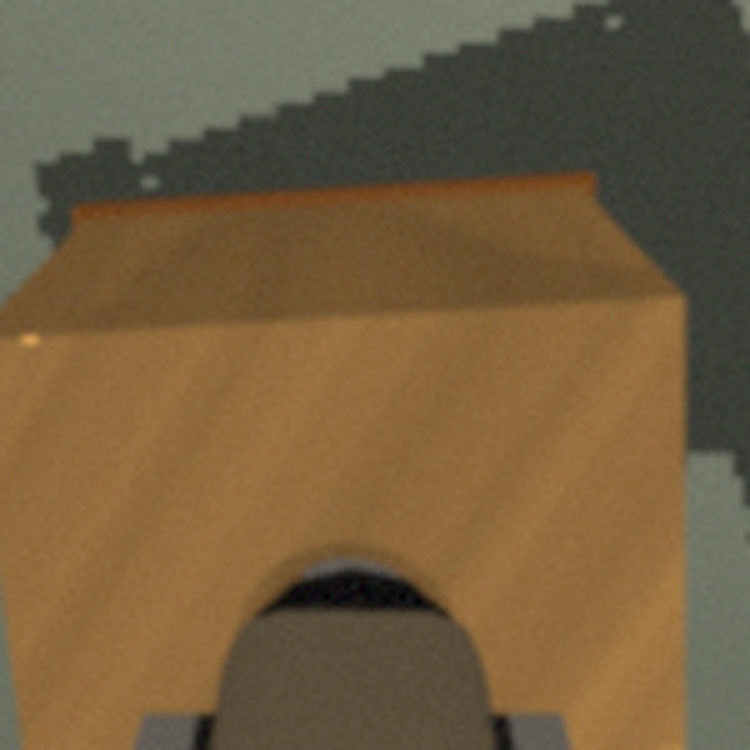

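Nine millimetres remain, so I'll lower it gently until it touches.

Request:
move_arm:
  targets:
    - [[0,0,-0.015],[0,0,0],0.1]
    - [[0,0,-0.012],[0,0,0],0.1]
    - [[0,0,-0.006],[0,0,0],0.1]
    - [[0,0,0],[0,0,0],0.1]

```text
time: 21.5
tcp_pos: [0.5134, 0.2633, 0.1504]
tool_rot: [1.0, 0.003, 0.003, -0.001]
ft_force: [0.1, -0.5, -2.3]
opening: 0.025
```

Request:
move_arm:
  targets:
    - [[0,0,-0.006],[0,0,0],0.1]
    - [[0,0,-0.006],[0,0,0],0.1]
    - [[0,0,0],[0,0,0],0.1]

```text
time: 21.8
tcp_pos: [0.5133, 0.2633, 0.1473]
tool_rot: [1.0, 0.003, 0.002, -0.001]
ft_force: [0.3, -0.1, -2.1]
opening: 0.0249
```

Request:
move_arm:
  targets:
    - [[0,0,-0.003],[0,0,0],0.1]
    - [[0,0,-0.003],[0,0,0],0.1]
    - [[0,0,0],[0,0,0],0.1]

```text
time: 22.1
tcp_pos: [0.5136, 0.2634, 0.147]
tool_rot: [1.0, 0.003, 0.003, -0.001]
ft_force: [-3.1, 0.0, 5.5]
opening: 0.0254
```

```bash
python3 look.py w29
python3 - <<'E'
from h import *
im=viewer.camera("scene");crop(im,390,200,500,350,4,"pics/s29.png")
E
```

```text
22.1 [0.5136 0.2634 0.147 ] yaw 0.0068 z [ 0.0054  0.0017 -1.    ] f [-3.1  0.   5.5] m [-0.27  0.63  0.  ] 0.02537934535106398 [ 0.32  0.32  1.64 -0.    1.18  1.89]
axis tip [319.00706897 244.54370808] lock rim [880.05255931  -1.31527523] slot floor [841.16711234   8.55425076]
```

View pics/s29.png

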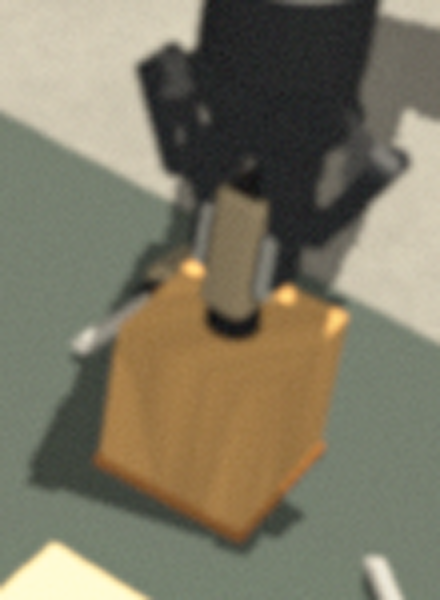

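Contact came at TCP z 0.147, the same height as at the grasp, so the collar is resting on the holder. I'll release and retreat upward.

Request:
move_arm:
  targets:
    - [[0,0,0.002],[0,0,0],0.4]
    - [[0,0,0],[0,0,0],0.6]
    - [[0,0,0],[0,0,0],0.6]
    - [[0,0,0],[0,0,0],0.6]
    - [[0,0,0.04],[0,0,0],0.6]
    - [[0,0,0.1],[0,0,0],0.6]
    - [[0,0,0.15],[0,0,0],0.6]
    - [[0,0,0.15],[0,0,0],0.6]
    - [[-0.12,0,0.1],[0,0,0],0.6]
    - [[-0.14,0,0.1],[0,0,0],0.6]

```text
time: 23.2
tcp_pos: [0.4489, 0.2633, 0.3089]
tool_rot: [1.0, 0.003, 0.004, -0.001]
ft_force: [-0.4, 0.9, 0.3]
opening: 0.0511
```

```bash
python3 look.py w30
python3 - <<'E'
from h import *
im=viewer.camera("scene");cv2.imwrite("pics/s30.png",im[:,:,::-1]);crop(im,240,190,400,310,5,"pics/s30a.png")
im=viewer.camera("top");crop(im,140,190,400,320,3,"pics/t30.png")
E
```

```text
23.2 [0.4489 0.2633 0.3089] yaw 0.0055 z [ 0.0077  0.0027 -1.    ] f [-0.4  0.9  0.3] m [-0.02  0.06  0.01] 0.051050332554801806 [ 0.36  0.05  1.61 -0.    1.48  1.93]
axis tip [319.011716   244.55695741] lock rim [623.83906996 -12.42749522] slot floor [612.07208085  -6.44279558]
```

View pics/w30.png

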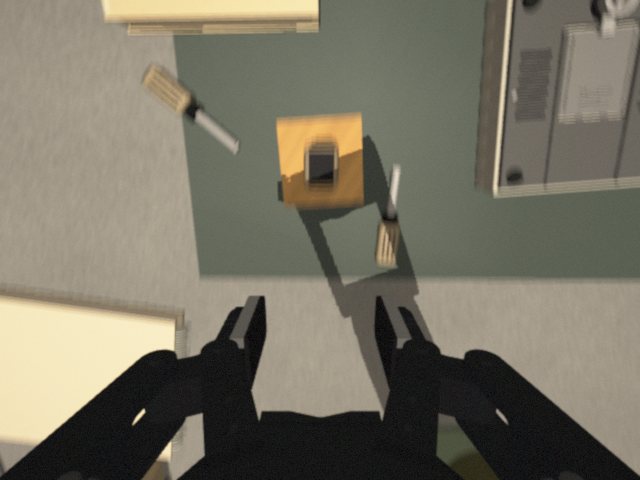

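View pics/s30.png

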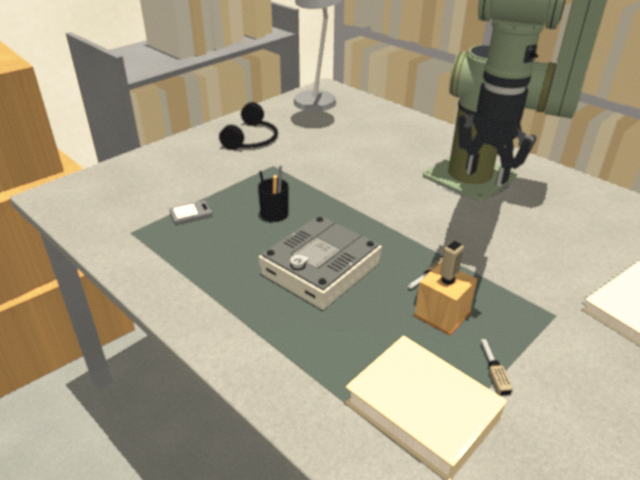

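View pics/s30a.png

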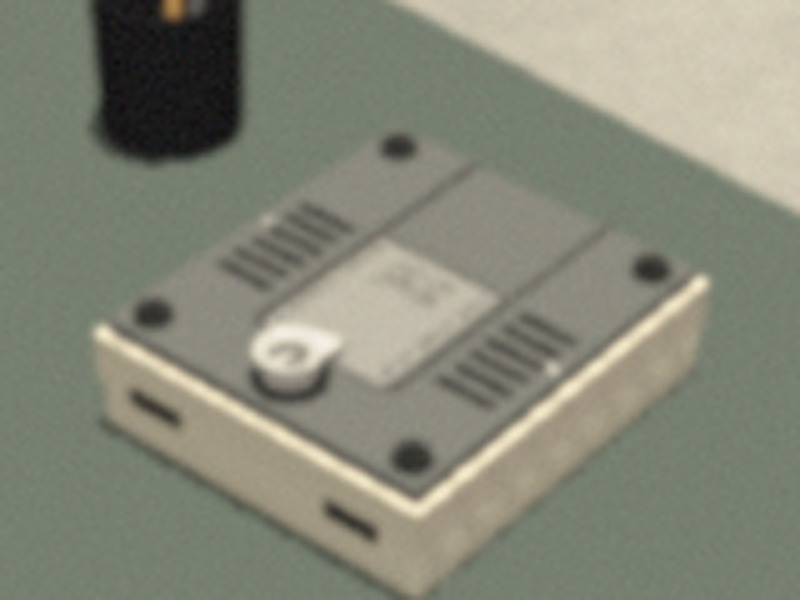

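View pics/t30.png

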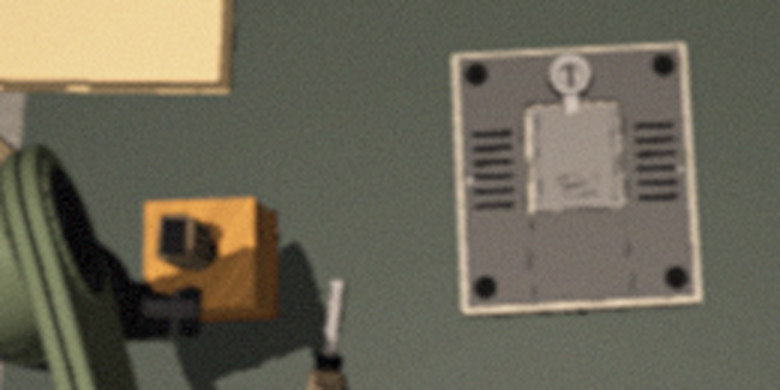

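Request:
move_arm:
  targets:
    - [[0,0,0],[0,0,0],0.6]
    - [[0,0,0],[0,0,0],0.6]
    - [[0,0,0],[0,0,0],0.6]
    - [[0,0,0],[0,0,0],0.6]

```text
time: 23.75
tcp_pos: [0.4486, 0.2631, 0.3053]
tool_rot: [1.0, 0.003, 0.002, -0.0]
ft_force: [-0.1, -0.1, 0.0]
opening: 0.0514
```

```bash
python3 -c "
from workcell import robot
print(robot.hand_in())"
```

```text
the job is handed in; nothing more can be done
None
```

I did the whole job and handed it in at about 23.8 s; hand-in gives no verdict, so what follows rests on my own checks.

- **Cover:** I slid it home with the closed fingertips. It dropped flush into its pocket, and the fingers then passed over its rear edge with no force.
- **Lock screw:** The first try landed the bit beside the slot, so I lifted about 2 mm, moved over about 1.5 mm and seated it. I pushed it in to its stop with about 12 N and turned it clockwise until the torque rose to about 0.16 N m. I could not read the joint values. The seating rests on the tool height, which matched fully pushed in, and on the wing and slot turning with the bit.
- **Last pictures:** The wing points over the cover's edge, with the slot square to the player's end. The screwdriver stands upright in the holder; contact came at the same tool height as when I picked it up. The pen pot, volume and cartridge look undisturbed, and the gripper is clear of everything.
- **Not as expected:** The two smaller look-alike drivers toppled by themselves in the first two seconds, before the arm touched anything, and I left them lying. The scene camera also put the player 4–9 mm away from where the top and wrist cameras did, so I used those two.

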